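Lock a gel cassette in its tank with the wedge

ROBOT

A 6-joint arm with a two-finger parallel gripper is mounted at the origin on a cart in front of the work surface, level with it; the furniture and walls round the work are solid. World frame = base frame: x ahead of the robot, y to its left, z up, the work surface at z = 0. Lengths are in m, angles in degrees, forces in N, time in s.
With the tool pointing down it reaches from about 0.3 to 0.75 m from the base axis. Payload 8.5 kg.
Tool frame: the origin (TCP) lies on the centre line of the jaws, within the pads' length; the fingertips stand 22 mm ahead of it and the grasp point (between the pads) lies 3 mm ahead of it (env.tip_reach is the distance from the TCP to the fingertips, in m); y points along the fingers, z is the direction in which the jaws open and shut, and the axes are right-handed (so a half turn about y gives the same grasp; the last joint's range is limited). The gripper opens to 85 mm and grips with 20 to 120 N. Pads are 22 mm wide; open, the fingers measure 114 mm over their backs; the gripper's body (76 mm by 85 mm) begins 54 mm behind the grasp point. The pads swing forward as they close: fully open they stand 13 mm farther back than shut.
Start: joints at [-12.336, 21.807, 74.336, -0, 83.858, -12.336], TCP at [0.55, 0, 0.253] pointing down, gripper open.
Joint ranges: [-178.18, 178.18], [-50.72, 133.34], [12.68, 142.11], [-81.47, 261.47], [9.98, 163.14], [-165.26, 165.26]. Speed limits (degrees/s): [136.94, 136.94, 180, 180, 180, 180].

INTERFACE

Orientations are given as a 3x3 rotation matrix whose columns are the frame's x, y, z axes.
In Python, from rig import env, get_image gives the robot as it stands. The module is installed in compiled form; this text tells all that it offers.
- The arm moves only by the tool carry_out, never from a script. Its argument "targets" is a list that holds one entry, the list of rows, each a list of 7 numbers: the closure, from 0 (fully open) to 1 (shut), then the shift along the world's x, y, z in mm, then the turn, a rotation vector about the world's x, y, z in degrees. In form: [[[claw, dx, dy, dz, ax, ay, az], ...]]. A call has 1 to 20 rows; each row is the pose to reach, as a shift and turn from the pose commanded when the call began; what a row does not reach only later rows make up. A row lasts 1/12 s, in which the tool goes at most 41.7 mm and 7.16 degrees, less where a joint would pass 70% of its speed; a pose out of reach is approached as far as the arm can. A call with a gripper value outside its range is refused whole. The fingers move at their own pace and stop on an object; "squeeze" is the grip in N (left out, the last holds). Time passes only in rows, so rows that repeat a pose let the fingers close. It gives the time, the measured TCP pose, the force and the opening at its end, in the units of the state.
- env.observe(): the state, without advancing time (a new reading comes with each control period).
- get_image(name): name is "scene" or "side" or "wrist"; returns a dict with "img" (420x560x3 uint8, red, green, blue), "fx", "fy", "cx", "cy" (pixels), "rvec" (rotation vector, rad) and "tvec" (3), from world to camera coordinates, as OpenCV has them. Camera axes: x right, y down, z forward; pixel columns grow to the right and rows downward; lengths in m; the calibration is good to about 2 mm. A picture is of the moment at which its call begins. There is no depth.
- env.close_job(): hands the job in, once; it reports no verdict.
The state is a dict: "time_s": time; "q": joint angles; "qvel": joint speeds; "joint_efforts": joint torques, N m; "position": TCP position; "tool_rot": TCP orientation; "ft_force": force on the tool from outside, world axes, zero at the start; "wrist_torque": the same for the moment, N m; "grip_width": finger opening in m.
Only numpy, scipy, OpenCV 4.12 (cv2) and the standard library are available. Lean on these libraries where they do the work, as an engineer would, in place of code of your own. Each camera call takes 0.05 s, during which the arm holds its last target.

TASK

Set up the gel tank: take the washed glass gel cassette from the sloping drying rack and stand it gently on the tank floor between the white side guides, against the core's rubber gasket. Then take the wedge from the rack and drive it down into the gap left between the cassette and the sloping ramp, flat face to the glass, until the cassette is locked tight against the gasket and stays so, but without forcing it so hard that the glass would crack. Let go of everything and leave the beaker, timer and forceps where they are.

Things in the scene. Friction and masses are not known exactly. Their poses are not given: they have to be found in the camera images.
- cassette: Gel cassette: two greenish glass plates with dark edge spacers, a rigid slab 8 mm thick (x 0 to 8 mm), 84 wide (y -42 to 42), 118 tall (z 0 to 118), 0.14 kg, alike either way round. Origin: middle of the lower edge of its -x face. Starts leaning in a rack slot, z axis 30 degrees from vertical, top towards the robot.
- cassette_foot (a point): Middle of the cassette's underside, 4 mm inside either face.
- wedge: Grey plastic wedge, 150 mm tall, 0.12 kg. Origin: middle of the lower edge of its flat face (x = 0); z runs up that face. Body y -30 to 30, z 0 to 112 mm; 14 mm thick at the toe (z 0), its +x face slopes out 22 mm per 100. Block handle on top: x 8 to 26, y -20 to 20, z 112 to 150. Starts leaning like the cassette in the rack's other slot, flat face towards the robot.
- wedge_top (a point): Middle of the top of the wedge's handle, where it can be pressed down.
- rack: White drying rack, fixed, 206 mm wide (y), origin on the bench, -x side towards the robot. Two slots at y +48 and -48 mm; either may hold the cassette. The thing's foot corner (its origin) stands at x 30, z 32; its -x face lies on two steel pegs, 48 mm apart, that reach 90 mm up from the foot; above that it is clear on both sides.
- tank: Clear open gel tank, fixed, 98 x 129 x 74 mm; origin on the bench, z up, floor top at z 6. From -x to +x: white core with rubber gasket, the cassette's place, the wedge gap, a grey ramp insert. The standing cassette's top is at z 124, above all else, so the wedge's handle also ends above it.
- tank_seat (a point): On the tank floor, middle of the cassette's place (tank x -6.5 mm, z 6). The place is 15 mm deep in x, from the gasket (tank x -14, top z 80) to two white keeper ribs (x 1, |y| 37 to 46, up to z 56), and 91 mm wide in y between side guides; flared lead-ins above the ribs and guides reach z 74. Axes as the tank's.
- tank_gap (a point): Average top edge of the ramp (tank x 14, z 76 mm). The ramp faces -x, is 66 mm wide in y, slopes as the wedge does (22 mm per 100, the gap narrows downwards). Its insert sits up to 3.5 mm nearer or farther in x each time; this is not reported, so the wedge bites up to 16 mm higher or lower: toe finally at tank z 10 to 55, 34 on average.
- core: White electrode core in the tank, fixed, top z 72 (two plug posts to z 98 at x -35, y +-46); origin and axes are the tank's. Its gasket (82 mm wide, z 13 to 80) yields up to 7 mm towards -x, 8 N per mm. A steady push of 15 to 22 N down on the wedge clamps with 1 to 1.5 times as much; friction then holds it. 10 N kept on the gasket is tight; above 45 N glass cracks.
- beaker: Small glass beaker, 45 x 48 x 58 mm, on the bench near the robot; origin under its middle. Bystander.
- timer: White lab timer, 70 x 66 x 19 mm, on the bench near the robot; origin under its middle. Bystander.
- tweezers: Steel forceps, 126 mm long, lying on the bench near the robot; origin under its middle. Bystander.

How it is judged:
By the outcome, as a careful person would: the job done as asked, in the order asked, and still so for the second after the job is handed in, with the robot touching nothing.
It also fails if it takes over 72 s, if anything falls off the work surface, if the arm or the gripper's body presses on something with over 40 N, if the wrist force passes 120 N, or if a joint passes its speed limit or range.

## Working session

There is one attempt and no reset: what is moved stays moved. The work goes in short steps, Python scripts to look and compute and a tool call to move; the robot and the scene stay as the last step left them, time stands still between calls to the robot, and variables do not carry over. Pictures are saved under pics/ and viewed, and the job is handed in when it is done.

Besides the shell and the picture viewer there is one more tool, called by a JSON object that holds its "method" and its "body". carry_out: Moves the arm, as the interface text tells. Its arguments: {"type":"object","properties":{"targets":{"type":"array"},"squeeze":{"type":"number"}},"required":["targets"]}

```bash
ls; mkdir -p pics
python3 - <<'E'
from rig import env,get_image
import cv2,numpy as np
for n in ["scene","side","wrist"]:
    d=get_image(n); cv2.imwrite(f"pics/{n}0.png",d["img"][:,:,::-1])
    R=cv2.Rodrigues(np.array(d["rvec"]))[0]
    print(n,d["fx"],d["cx"],d["cy"],"C",(-R.T@np.array(d["tvec"]).ravel()).round(3),R.round(2).tolist())
s=env.observe();print(s["time_s"],s["position"],s["tool_rot"],s["ft_force"],s["grip_width"],env.tip_reach)
E
```

```text
pics
scene 437.6667506602951 287.4389008243399 209.1948421896522 C [0.169 0.66  0.778] [[-0.82, -0.58, 0.01], [-0.42, 0.59, -0.69], [0.39, -0.56, -0.73]]
side 444.77736467640824 280.3610937787902 206.2580439184827 C [0.251 0.735 0.693] [[-0.91, -0.41, -0.01], [-0.27, 0.62, -0.74], [0.31, -0.67, -0.67]]
wrist 330.32381965220094 286.65726755221266 205.54554517946923 C [0.55  0.077 0.373] [[1.0, -0.0, -0.0], [-0.0, -0.95, 0.3], [-0.0, -0.3, -0.95]]
0.15 [5.49807571e-01 4.86919443e-05 2.52869552e-01] [[-2.29022515e-06 -1.07905853e-03  9.99999418e-01]
 [-9.99999969e-01  2.48323195e-04 -2.02227099e-06]
 [-2.48320868e-04 -9.99999387e-01 -1.07905906e-03]] [ 0.35894708 -0.00748894 -0.44912505] 0.08534043518994978 0.022
```

View pics/scene0.png

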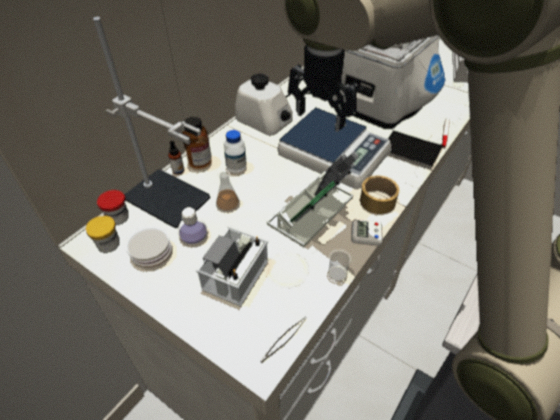

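View pics/side0.png

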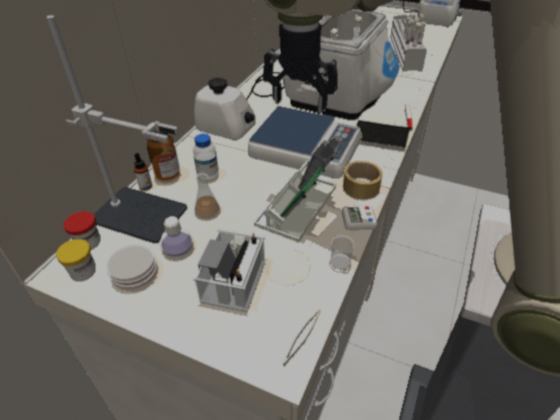

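View pics/wrist0.png

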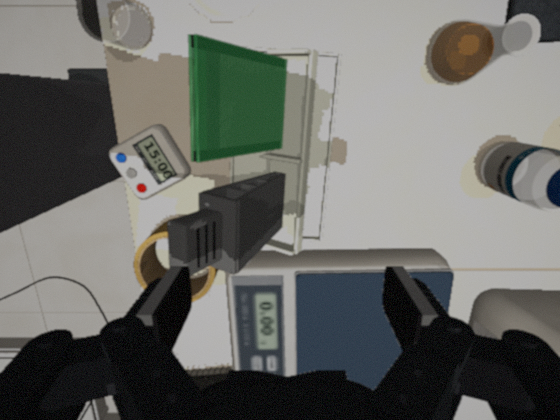

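```bash
cat > h.py <<'E'
from rig import env,get_image
import cv2,numpy as np
def cam(d):
    R=cv2.Rodrigues(np.array(d["rvec"]))[0]; t=np.array(d["tvec"]).ravel()
    K=np.array([[d["fx"],0,d["cx"]],[0,d["fy"],d["cy"]],[0,0,1]]); return K,R,t
def ray(d,u,v):
    K,R,t=cam(d); C=-R.T@t; r=R.T@np.linalg.inv(K)@np.array([u,v,1.]); return C,r/np.linalg.norm(r)
def onplane(d,u,v,z):
    C,r=ray(d,u,v); return C+r*(z-C[2])/r[2]
def tri(obs):
    A=np.zeros((3,3));b=np.zeros(3)
    for d,u,v in obs:
        C,r=ray(d,u,v);P=np.eye(3)-np.outer(r,r);A+=P;b+=P@C
    X=np.linalg.solve(A,b); return X,[np.linalg.norm(np.cross(X-ray(*o)[0],ray(*o)[1])) for o in obs]
def proj(d,X):
    K,R,t=cam(d); p=K@(R@np.array(X)+t); return p[:2]/p[2]
def grab(name,fn):
    import pickle
    d=get_image(name); cv2.imwrite(f"pics/{fn}.png",d["img"][:,:,::-1]); pickle.dump(d,open(f"pics/{fn}.pkl","wb")); return d
def load(fn):
    import pickle; return pickle.load(open(f"pics/{fn}.pkl","rb"))
def crop(fn,out,x0,y0,x1,y1,k):
    im=cv2.imread(f"pics/{fn}.png")[y0:y1,x0:x1]; cv2.imwrite(f"pics/{out}.png",cv2.resize(im,None,fx=k,fy=k,interpolation=cv2.INTER_CUBIC))
E
python3 - <<'E'
from h import *
for n in ["scene","side","wrist"]: grab(n,n+"1")
crop("wrist1","w1c",100,10,360,290,2)
crop("scene1","s1c",180,220,280,310,6)
crop("side1","d1c",180,220,280,310,6)
E
```

```text
(no output)
```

View pics/w1c.png

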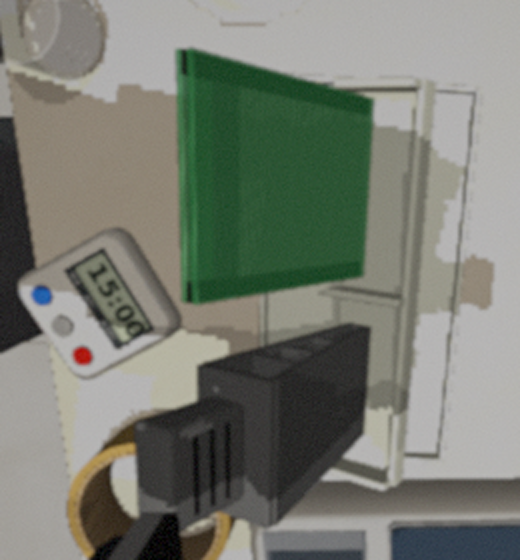

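View pics/s1c.png

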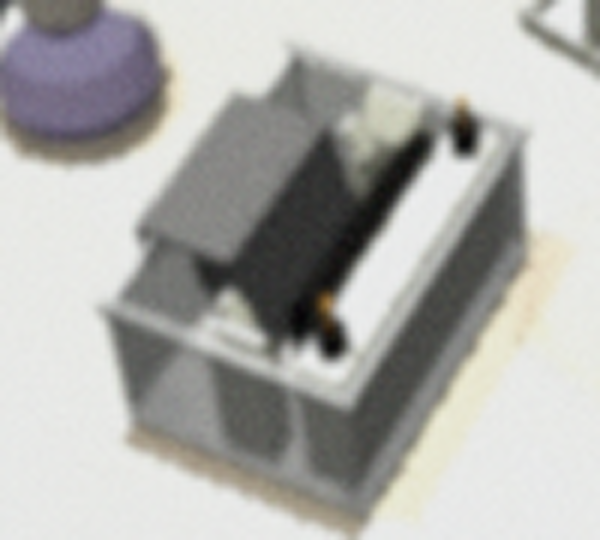

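View pics/d1c.png

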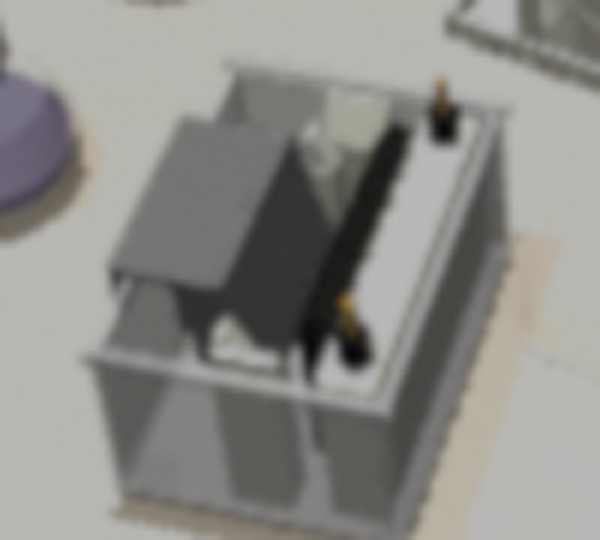

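Run:
```python
from h import *
s,d,w=load("scene1"),load("side1"),load("wrist1")
S=[(525,130),(352,405),(105,308),(295,45)];D=[(508,110),(388,412),(90,358),(230,68)]
P=[]
for a,b in zip(S,D):
    ua=np.array(a)/6+[180,220]-.4; ub=np.array(b)/6+[180,220]-.4
    p=onplane(s,*ua,.074);q=onplane(d,*ub,.074);P.append((p+q)/2)
    print(p.round(4),q.round(4),tri([(s,*ua),(d,*ub)])[0].round(4))
P=np.array(P);print("c",P.mean(0))
for i in range(4):
    e=P[(i+1)%4]-P[i];print(np.linalg.norm(e),np.degrees(np.arctan2(e[1],e[0])))
W=lambda u,v:(u/2+100-.25,v/2+10-.25)
for n,u,v,z in [("-x top +y",178,50,.1342),("-x top -y",184,301,.1342),("+x top +y",192,51,.1382),("+x top -y",198,301,.1382),("+x bot +y",374,99,.036),("+x bot -y",362,274,.036)]:
    print(n,onplane(w,*W(u,v),z).round(4))
# rack rim / wedge
for n,u,v,z in [("h top a",138,425,.15),("wedge foot flat",0,0,0)]:
    print(n,onplane(w,*W(u,v),z).round(4))
```

```text
[0.5319 0.2119 0.074 ] [0.5314 0.2118 0.074 ] [0.5309 0.213  0.0756]
[0.509  0.3328 0.074 ] [0.5107 0.3334 0.074 ] [0.513  0.3293 0.067 ]
[0.5981 0.3506 0.074 ] [0.6001 0.3513 0.074 ] [0.6035 0.347  0.0664]
[0.6218 0.2283 0.074 ] [0.6229 0.2311 0.074 ] [0.632  0.2186 0.0585]
c [0.56572868 0.2813958  0.074     ]
0.12322341878371676 100.20560276007853
0.09101703395451986 11.32133429344002
0.1235082596317784 -79.14204191795868
0.09241808091631246 -168.86723672850633
-x top +y [0.4857 0.1175 0.1342]
-x top -y [0.4804 0.0353 0.1342]
+x top +y [0.4913 0.1165 0.1382]
+x top -y [0.4866 0.0359 0.1382]
+x bot +y [0.5495 0.1135 0.036 ]
+x bot -y [0.5434 0.0319 0.036 ]
h top a [ 0.4645 -0.0069  0.15  ]
wedge foot flat [0.363 0.163 0.   ]
```

{"method": "carry_out", "body": {"targets": [[[0, 0, 30, 10, 0, 0, 0], [0, 0, 65, 20, 0, 0, 0], [0, 0, 100, 30, 0, 0, 0], [0, 0, 135, 40, 0, 0, 0], [0, 0, 170, 40, 0, 0, 0], [0, 0, 195, 40, 0, 0, 0], [0, 0, 205, 40, 0, 0, 0], [0, 0, 205, 40, 0, 0, 0], [0, 0, 205, 40, 0, 0, 0]]]}}

```text
time_s: 1.05
position: [0.55, 0.2045, 0.293]
tool_rot: [[0.0, -0.001, 1.0], [-1.0, -0.001, 0.0], [0.001, -1.0, -0.001]]
ft_force: [0.0, -0.4, 0.5]
grip_width: 0.0853
```

Run:
```python
from h import *
grab("wrist","wt1"); s=env.observe();print(s["time_s"],s["position"])
crop("wt1","wt1c",100,20,460,290,2.2)
```

```text
1.1 [0.55012626 0.20389855 0.29313689]
```

View pics/wt1c.png

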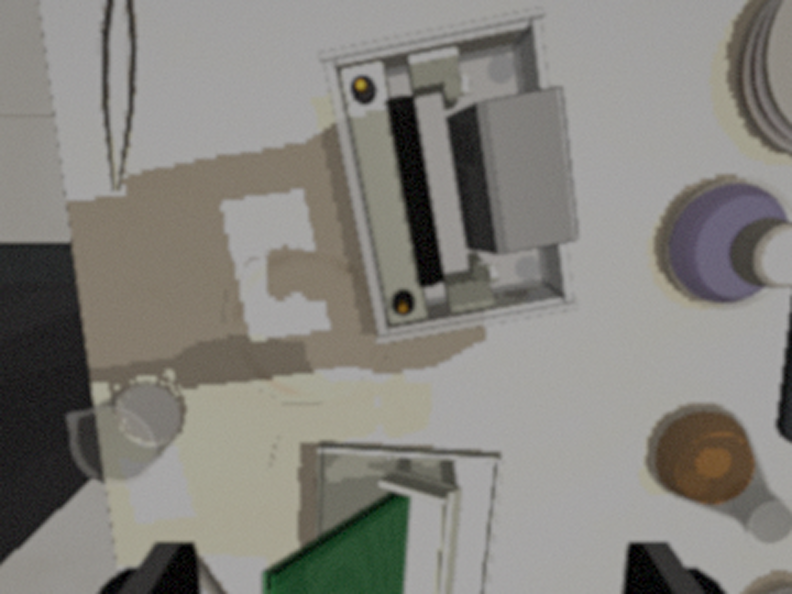

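Run:
```python
from h import *
crop("wt1","wt1d",240,20,370,178,3.75)
```

```text
(no output)
```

View pics/wt1d.png

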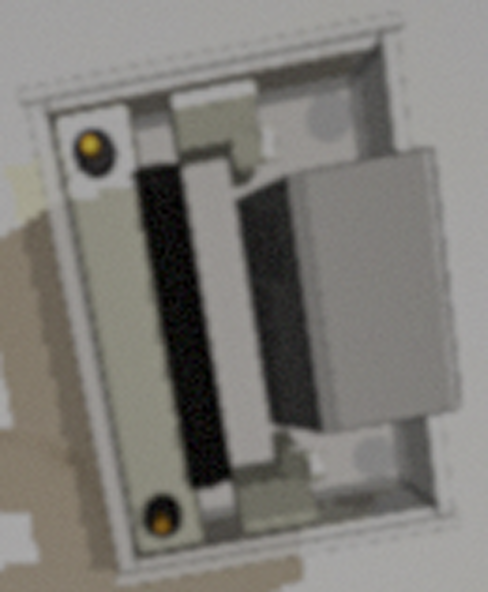

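```bash
cat > t.py <<'E'
from h import *
w=load("wt1"); W=lambda u,v:(u/3.75+240-.37,v/3.75+20-.37)
C=np.array([onplane(w,*W(u,v),.074) for u,v in [(22,92),(400,15),(452,515),(122,578)]])
print(C.round(4))
c=C.mean(0)
for i in range(4):
    e=C[(i+1)%4]-C[i];print(np.linalg.norm(e).round(4),np.degrees(np.arctan2(e[1],e[0])).round(2))
loc=np.array([[-.049,.0645],[.049,.0645],[.049,-.0645],[-.049,-.0645]])
H=(loc-loc.mean(0)).T@(C[:,:2]-c[:2]);th=np.arctan2(H[0,1]-H[1,0],H[0,0]+H[1,1])
print("c",c,"yaw",np.degrees(th))
ex=np.array([np.cos(th),np.sin(th)]);ey=np.array([-ex[1],ex[0]])
for n,u,v,z in [("gasketL",137,170,.08),("gasketL",190,487,.08),("gasketR",182,165,.08),("gasketR",230,482,.08),("ramp top",290,182,.076),("ramp top",322,432,.076),("ins rear",432,150,.076),("ins rear",460,408,.076),("post",90,145,.098),("post",160,512,.098),("guide top in",178,157,.074),("guide bot in",312,470,.074),("guidetop x",235,155,.074),("rib/ guide in bottom",243,470,.074),("ramp bot",237,202,.02),("ramp bot",270,415,.02)]:
    p=onplane(w,*W(u,v),z)[:2]-c[:2];print(n,(ex@p*1000).round(1),(ey@p*1000).round(1))
E
python3 t.py
```

```text
[[0.5112 0.331  0.074 ]
 [0.6042 0.348  0.074 ]
 [0.6251 0.2255 0.074 ]
 [0.5343 0.2079 0.074 ]]
0.0946 10.36
0.1243 -80.31
0.0925 -169.05
0.1252 100.65
c [0.56870851 0.27809107 0.074     ] yaw 10.344143105370351
gasketL -22.3 39.0
gasketL -23.2 -40.6
gasketR -11.1 38.1
gasketR -12.5 -41.2
ramp top 15.1 29.7
ramp top 14.0 -33.1
ins rear 51.2 30.6
ins rear 51.0 -33.5
post -31.8 44.5
post -31.6 -42.9
guide top in -11.6 40.7
guide bot in 10.1 -42.8
guidetop x 2.6 38.6
rib/ guide in bottom -8.3 -39.5
ramp bot 4.3 31.0
ramp bot 4.2 -31.6
```

```bash
cat >> t.py <<'E'
print("---")
s,d=load("scene1"),load("side1")
Wc=[(22,92),(400,15),(452,515),(122,578)]
Sc=[(352,405),(105,308),(295,45),(525,130)];Dc=[(388,412),(90,358),(230,68),(508,110)]
f=lambda p:np.array(p)/6+[180,220]-.42
T=[]
for a,b,e in zip(Wc,Sc,Dc):
    X,r=tri([(w,*W(*a)),(s,*f(b)),(d,*f(e))]);T.append(X);print(X.round(4),np.round(r,4))
T=np.array(T);print([np.linalg.norm(T[(i+1)%4]-T[i]).round(4) for i in range(4)],T.mean(0))
for a,b,e in [((88,143),(325,297),(345,300)),((160,512),(462,98),(440,85))]:
    X,r=tri([(w,*W(*a)),(s,*f(b)),(d,*f(e))]);print("post",X.round(4),np.round(r,4))
w1=load("wrist1")
# cassette +y top corner in both wrist views
print(tri([(w1,178/2+99.75,50/2+9.75),(w,265/2.2+100-.3,573/2.2+20-.3)]))
E
python3 t.py | sed -n '/---/,$p'
python3 - <<'E'
from h import *
crop("wt1","wt1e",180,200,350,300,4.4)
E
```

```text
---
[0.5111 0.3315 0.0711] [0.0002 0.0006 0.0008]
[0.6036 0.3482 0.068 ] [0.0018 0.0016 0.0006]
[0.6271 0.2241 0.0662] [0.0003 0.0007 0.0008]
[0.5344 0.2073 0.0683] [0.0007 0.0011 0.0004]
[np.float64(0.094), np.float64(0.1262), np.float64(0.0943), np.float64(0.1264)] [0.56903112 0.27776446 0.06841333]
post [0.53   0.3175 0.0974] [0.0014 0.0003 0.0011]
post [0.5451 0.2297 0.0978] [0.0006 0.0012 0.0008]
(array([0.48587682, 0.11750654, 0.13428964]), [np.float64(9.983170858568301e-05), np.float64(9.983170858566437e-05)])
```

View pics/wt1e.png

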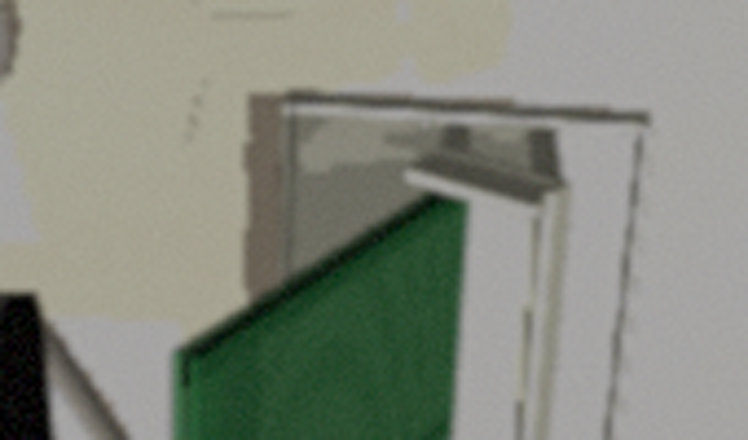

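Run:
```python
from scipy.spatial.transform import Rotation as R
print((R.from_euler('z',-3.8,degrees=True)*R.from_euler('y',-30,degrees=True)).as_rotvec(degrees=True))
```

```text
[ -0.99483431 -29.98890104  -3.71277218]
```

{"method": "carry_out", "body": {"targets": [[[0, -5, -7, -5, 0, -1.5, -0.2], [0, -15, -20, -15, -0.2, -5, -0.6], [0, -28, -36, -28, -0.3, -9, -1.1], [0, -42, -54, -42, -0.4, -13, -1.6], [0, -56, -72, -56, -0.6, -17, -2.1], [0, -70, -91, -70, -0.7, -21.5, -2.6], [0, -83, -108, -83, -0.9, -26, -3.2], [0, -93, -120, -92, -1, -29, -3.6], [0, -98, -126.5, -97, -1, -30, -3.7], [0, -98, -126.5, -97, -1, -30, -3.7], [0, -98, -126.5, -97, -1, -30, -3.7]]]}}

```text
time_s: 2.02
position: [0.4522, 0.0773, 0.1967]
tool_rot: [[-0.069, 0.499, 0.864], [-0.998, -0.035, -0.059], [0.0, -0.866, 0.5]]
ft_force: [0.5, 0.6, 0.3]
grip_width: 0.0852
```

Run:
```python
from h import *
grab("wrist","wr2");grab("side","sd2"); s=env.observe();print(s["time_s"],s["position"],s["tool_rot"].round(3) if hasattr(s["tool_rot"],'round') else s["tool_rot"])
crop("sd2","sd2c",240,120,400,240,5)
```

```text
2.1167 [0.45302047 0.07808748 0.19714559] [[-0.067  0.5    0.863]
 [-0.998 -0.034 -0.058]
 [ 0.    -0.865  0.501]]
```

View pics/wr2.png

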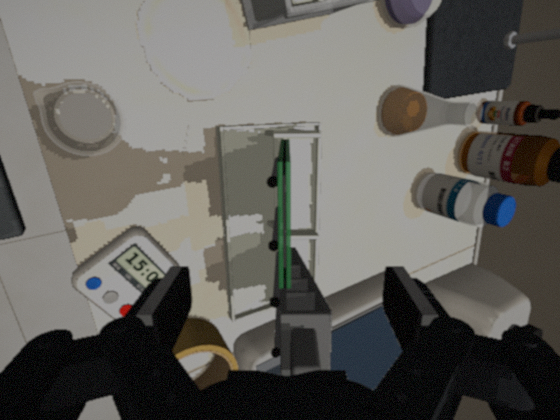

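View pics/sd2c.png

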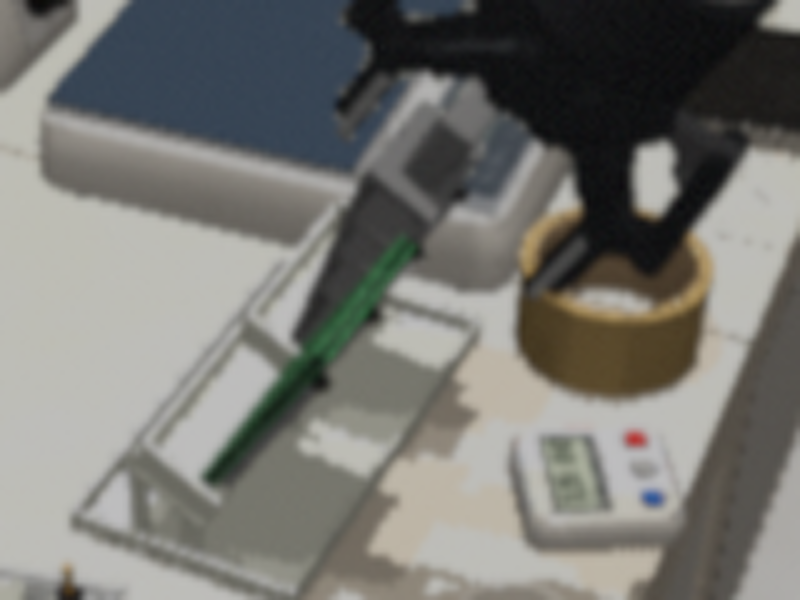

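{"method": "carry_out", "body": {"squeeze": 35, "targets": [[[0, 4, -0.3, -7, 0, 0, 0], [0, 10, -0.6, -18, 0, 0, 0], [0, 18, -1.1, -32, 0, 0, 0], [0, 26, -1.6, -46, 0, 0, 0], [0, 33, -2.1, -58, 0, 0, 0], [0, 37.5, -2.4, -66.5, 0, 0, 0], [0, 39.5, -2.5, -70, 0, 0, 0], [0, 39.5, -2.5, -70, 0, 0, 0]]]}}

```text
time_s: 2.78
position: [0.4918, 0.0761, 0.1255]
tool_rot: [[-0.066, 0.498, 0.865], [-0.998, -0.033, -0.057], [0.0, -0.867, 0.499]]
ft_force: [0.4, -0.0, -0.2]
grip_width: 0.0856
```

Run:
```python
from h import *
grab("wrist","wr3");grab("side","sd3"); s=env.observe();print(s["time_s"],s["position"],s["ft_force"])
crop("sd3","sd3c",240,120,400,240,5)
```

```text
2.8833 [0.49156632 0.0761326  0.12656895] [ 0.1659747  -0.30088815  1.24932951]
```

View pics/wr3.png

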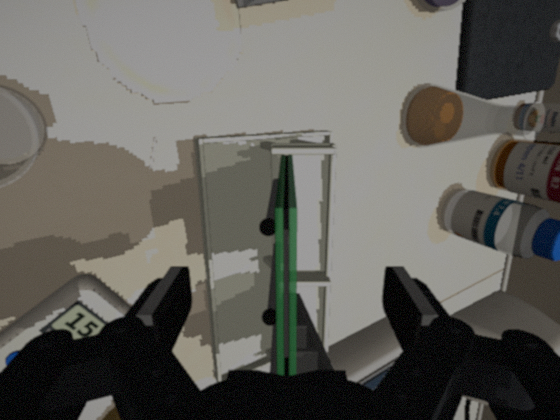

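View pics/sd3c.png

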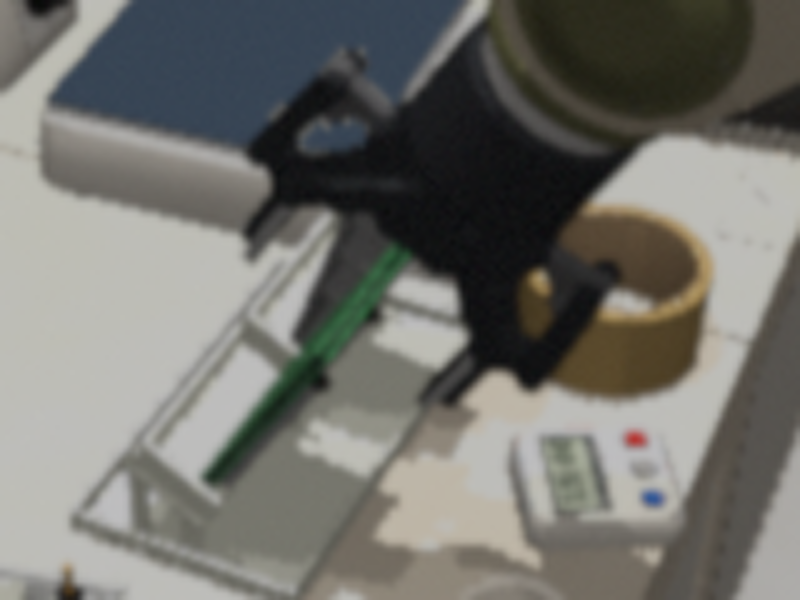

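{"method": "carry_out", "body": {"squeeze": 35, "targets": [[[0.5, 0, 0, 0, 0, 0, 0], [1, 0, 0, 0, 0, 0, 0], [1, 0, 0, 0, 0, 0, 0], [1, 0, 0, 0, 0, 0, 0], [1, 0, 0, 0, 0, 0, 0], [1, 0, 0, 0, 0, 0, 0], [1, 0, 0, 0, 0, 0, 0]]]}}

```text
time_s: 3.47
position: [0.4913, 0.076, 0.1264]
tool_rot: [[-0.066, 0.499, 0.864], [-0.998, -0.033, -0.057], [0.0, -0.866, 0.5]]
ft_force: [-2.4, 0.5, 2.1]
grip_width: 0.0074
```

Run:
```python
from h import *
grab("wrist","wr4");grab("side","sd4"); s=env.observe();print(s["time_s"],s["position"],s["ft_force"],s["grip_width"])
crop("sd4","sd4c",240,120,400,240,5)
```

```text
3.5667 [0.49127922 0.07601974 0.1263674 ] [-3.05885136 -0.23910704  3.15733528] 0.007510848066380725
```

View pics/wr4.png

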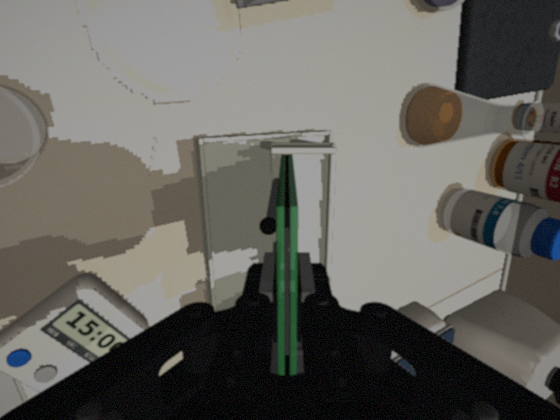

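View pics/sd4c.png

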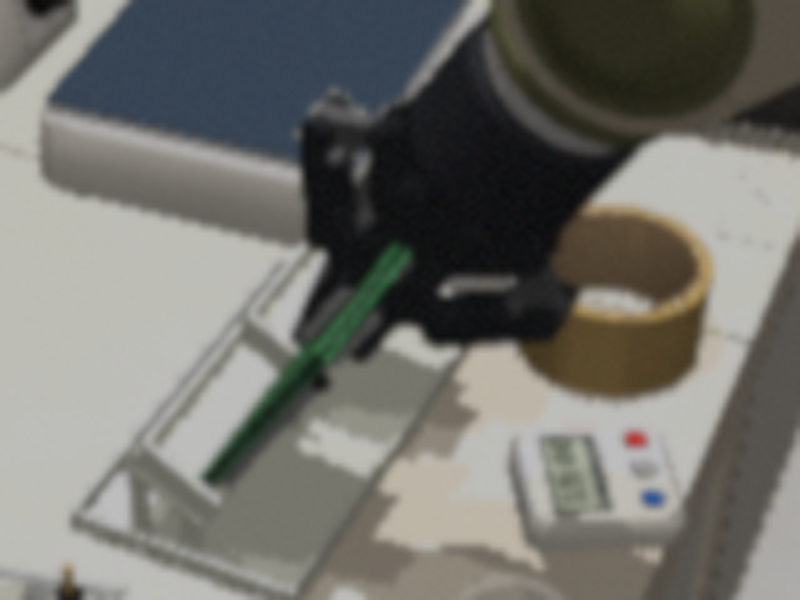

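```bash
cat >> h.py <<'E'
from scipy.spatial.transform import Rotation as Rn
R0=np.array([[0,0,1.],[-1,0,0],[0,-1,0]])
def rv(yaw,tilt=0):
    "rotvec from measured pose to yaw (world), tilt about its y"
    Rd=(Rn.from_euler('z',yaw,degrees=True)*Rn.from_euler('y',tilt,degrees=True)).as_matrix()@R0
    return Rn.from_matrix(Rd@np.array(env.observe()["tool_rot"]).T).as_rotvec(degrees=True)
E
python3 -c "
from h import *
print(rv(9.6))"
```

```text
[-1.51490645 30.02787136 13.07471619]
```

{"method": "carry_out", "body": {"targets": [[[1, -1, 0, 2, 0, 0, 0], [1, -3, 0.2, 6, 0, 0, 0], [1, -8, 0.5, 14, 0, 0, 0], [1, -15, 1, 26, 0, 0, 0], [1, -22, 1.5, 38, 0, 0, 0], [1, -29, 2, 50, 0, 0, 0], [1, -35, 2.3, 61, 0, 0, 0], [1, -40, 3, 74, 0, 0, 0], [1, -40, 3, 90, 0, 0, 0], [1, -40, 3, 105, 0, 0, 0], [1, -40, 3, 112, 0, 0, 0], [1, -40, 3, 115, 0, 0, 0], [1, -40, 3, 115, 0, 0, 0]]]}}

```text
time_s: 4.65
position: [0.4513, 0.079, 0.2417]
tool_rot: [[-0.066, 0.5, 0.864], [-0.998, -0.033, -0.057], [0.0, -0.866, 0.501]]
ft_force: [0.1, 1.4, -1.7]
grip_width: 0.0076
```

Run:
```python
from h import *
grab("wrist","wr5");grab("side","sd5"); s=env.observe();print(s["time_s"],s["position"],s["ft_force"],s["grip_width"],rv(9.6))
```

```text
4.75 [0.45106079 0.07901675 0.24060439] [-0.40629772 -0.74205734 -0.97386105] 0.007419834240865475 [-1.51397744 29.96307562 13.08381648]
```

View pics/sd5.png

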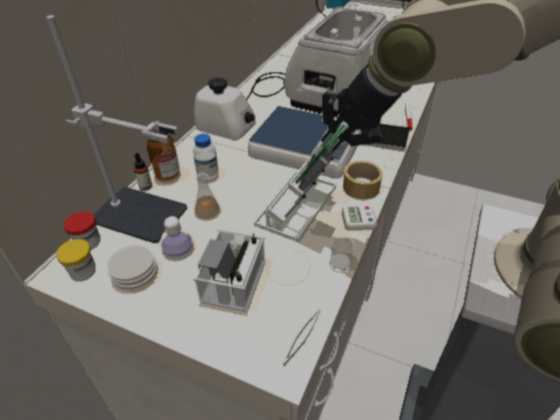

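{"method": "carry_out", "body": {"targets": [[[1, 4, 7, 1, 0, 1.5, 0.5], [1, 12, 20, 3, -0.2, 4.5, 2], [1, 22, 38, 5, -0.4, 8, 3.5], [1, 34, 59, 5, -0.6, 12, 5.2], [1, 46, 81, 5, -0.8, 16, 7], [1, 58, 103, 5, -0.9, 20, 8.7], [1, 71, 125, 5, -1.1, 23.5, 10.2], [1, 84, 148, 5, -1.3, 26.5, 11.5], [1, 96, 170, 5, -1.4, 29, 12.6], [1, 106, 187, 5, -1.5, 30, 13.1], [1, 111, 195, 3, -1.5, 30, 13.1], [1, 112, 197, 0, -1.5, 30, 13.1], [1, 112, 197, 0, -1.5, 30, 13.1], [1, 112, 197, 0, -1.5, 30, 13.1]]]}}

```text
time_s: 5.92
position: [0.5629, 0.2752, 0.2408]
tool_rot: [[0.166, -0.0, 0.986], [-0.986, -0.0, 0.166], [0.0, -1.0, -0.0]]
ft_force: [-0.5, -0.6, -0.8]
grip_width: 0.0076
```

Run:
```python
from h import *
for n in ["wrist","side","scene"]: grab(n,n+"6")
s=env.observe();print(s["time_s"],s["position"],s["ft_force"],s["grip_width"],rv(9.6))
crop("side6","sd6c",160,130,320,310,3.3)
crop("scene6","sc6c",160,150,320,310,3.7)
```

```text
6.0667 [0.56316843 0.27522671 0.24184379] [ 0.51321914 -0.43375488 -1.06284662] 0.00741220444061483 [-0.02702981  0.07230732  0.03491868]
```

View pics/wrist6.png

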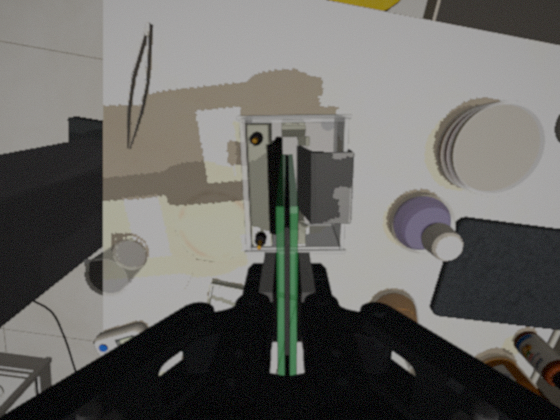

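View pics/sc6c.png

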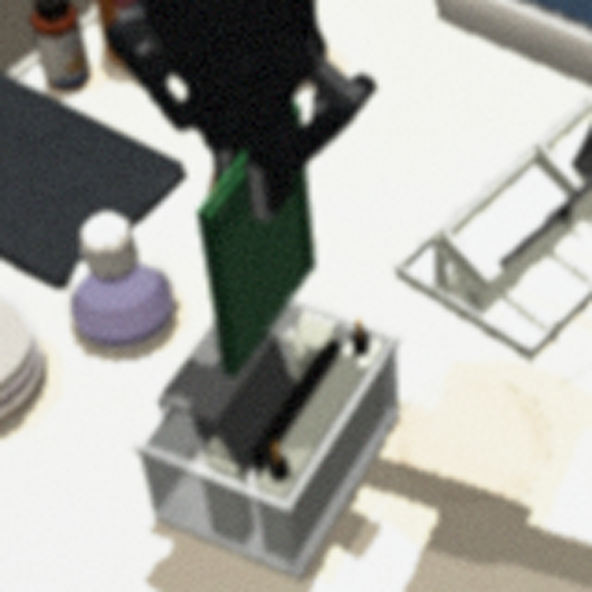

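View pics/sd6c.png

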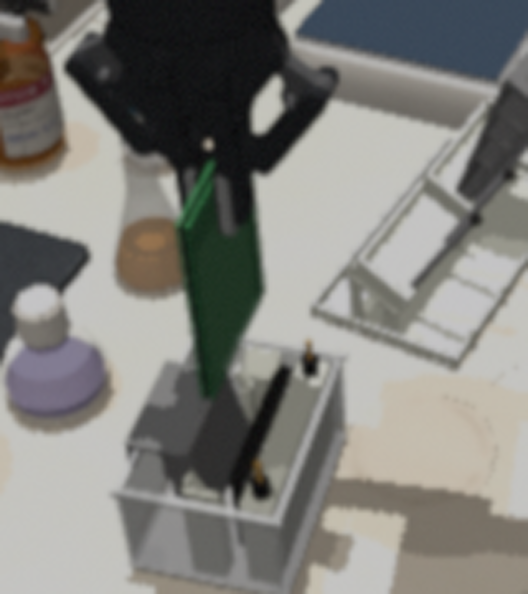

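Run:
```python
from h import *
w=load("wrist6")
th=np.radians(9.6);ex=np.array([np.cos(th),np.sin(th),0]);ey=np.array([-ex[1],ex[0],0]);G=np.array([.5572,.2753,0])
print("gasket +y",proj(w,G+41*ey/1000+[0,0,.08]),proj(w,G+30*ey/1000+[0,0,.08]))
T=env.observe()["position"]
for dx in (-.004,.004):
  for z in (.107,.0): print(dx,z,proj(w,np.array(T)+ex*dx+ey*.042-[0,0,z]))
crop("wrist6","w6c",230,100,360,260,3.7)
```

```text
gasket +y [280.67863172 143.61321573] [280.76652473 156.64693537]
-0.004 0.107 [281.95518667 153.72898536]
-0.004 0.0 [277.806473   197.67176518]
0.004 0.107 [293.65275931 153.71538406]
0.004 0.0 [299.12468768 197.65077851]
```

View pics/w6c.png

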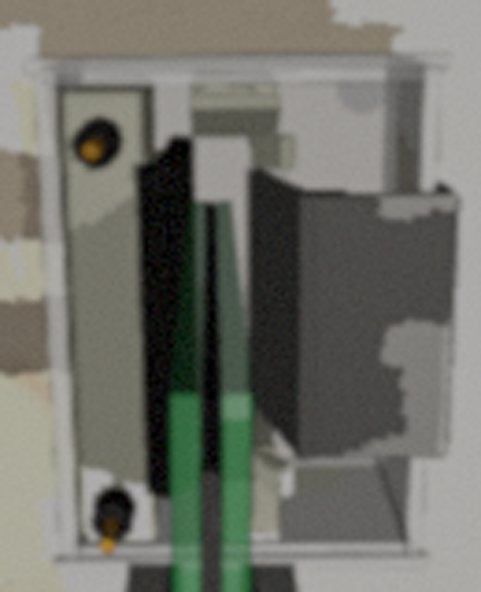

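{"method": "carry_out", "body": {"targets": [[[1, 0, 0.5, -4, 0, 0, 0], [1, 0, 1, -12, 0, 0, 0], [1, 0, 1, -24, 0, 0, 0], [1, 0, 1, -38, 0, 0, 0], [1, 0, 1, -48, 0, 0, 0], [1, 0, 1, -54, 0, 0, 0], [1, 0, 1, -60, 0, 0, 0], [1, 0, 1, -66, 0, 0, 0], [1, 0, 1, -72, 0, 0, 0], [1, 0, 1, -78, 0, 0, 0], [1, 0, 1, -83, 0, 0, 0], [1, 0, 1, -86, 0, 0, 0], [1, 0, 1, -86, 0, 0, 0]]]}}

```text
time_s: 7.15
position: [0.5633, 0.2769, 0.1546]
tool_rot: [[0.167, -0.0, 0.986], [-0.986, 0.0, 0.167], [-0.0, -1.0, -0.0]]
ft_force: [-1.8, 0.4, -1.0]
grip_width: 0.0073
```

Run:
```python
from h import *
for n in ["wrist","side","scene"]: grab(n,n+"7")
s=env.observe();print(s["time_s"],s["position"],s["ft_force"],s["wrist_torque"],s["grip_width"],rv(9.6))
crop("scene7","sc7c",170,180,290,310,4.5)
crop("wrist7","w7c",200,60,380,260,3)
```

```text
7.3 [0.56364293 0.27705679 0.15564703] [ 0.02297953  0.17033374 -0.53669367] [ 0.02568222 -0.00314515 -0.022397  ] 0.007693636052154613 [-0.03530595  0.0732022  -0.01862491]
```

View pics/w7c.png

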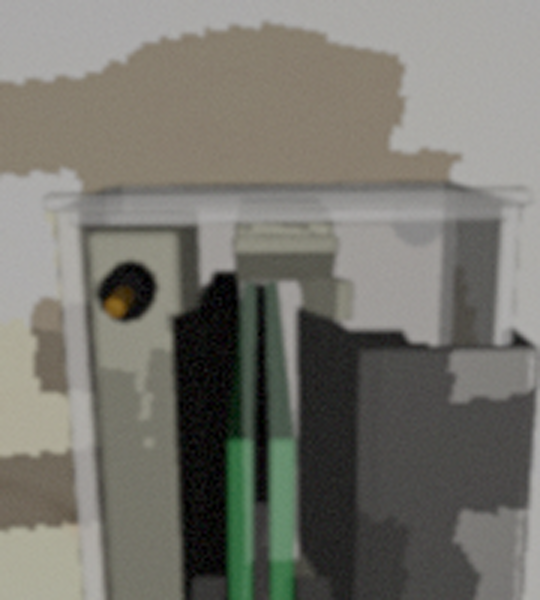

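View pics/sc7c.png

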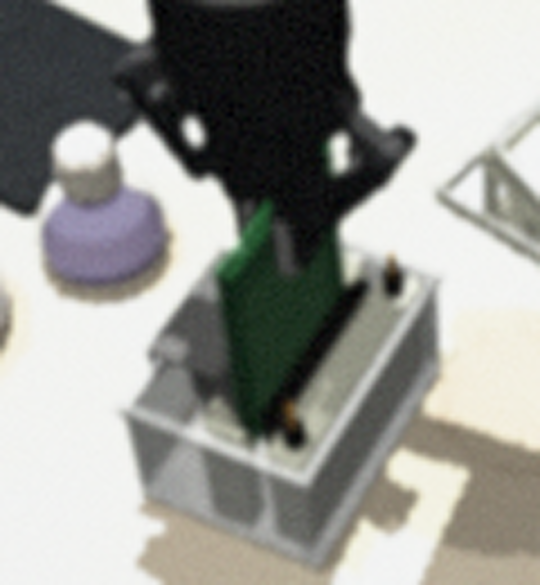

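{"method": "carry_out", "body": {"targets": [[[1, 0, 0, -5, 0, 0, 0], [1, 0, 0, -11, 0, 0, 0], [1, 0, 0, -18, 0, 0, 0], [1, 0, 0, -25, 0, 0, 0], [1, 0, 0, -31, 0, 0, 0], [1, 0, 0, -35, 0, 0, 0], [1, 0, 0, -37, 0, 0, 0], [1, 0, 0, -38.5, 0, 0, 0], [1, 0, 0, -39, 0, 0, 0], [1, 0, 0, -39, 0, 0, 0]]]}}

```text
time_s: 8.13
position: [0.5636, 0.277, 0.1164]
tool_rot: [[0.167, 0.001, 0.986], [-0.986, 0.001, 0.167], [-0.0, -1.0, 0.001]]
ft_force: [0.3, -0.2, -1.7]
grip_width: 0.0075
```

Run:
```python
from h import *
s=env.observe();print(s["time_s"],s["position"],s["ft_force"],s["wrist_torque"])
```

```text
8.1333 [0.5635749  0.27703077 0.1164302 ] [ 0.31510438 -0.20399608 -1.67600351] [-0.01897311 -0.0051321  -0.00859971]
```

{"method": "carry_out", "body": {"targets": [[[1, 0, 0, -0.7, 0, 0, 0], [1, 0, 0, -1.4, 0, 0, 0], [1, 0, 0, -2, 0, 0, 0], [1, 0, 0, -2.5, 0, 0, 0], [1, 0, 0, -2.5, 0, 0, 0]]]}}

```text
time_s: 8.55
position: [0.5634, 0.277, 0.1137]
tool_rot: [[0.167, 0.001, 0.986], [-0.986, 0.0, 0.167], [-0.0, -1.0, 0.001]]
ft_force: [-0.0, 0.4, -1.3]
grip_width: 0.0074
```

{"method": "carry_out", "body": {"targets": [[[1, 0, 0, -0.4, 0, 0, 0], [1, 0, 0, -0.8, 0, 0, 0], [1, 0, 0, -0.8, 0, 0, 0]]]}}

```text
time_s: 8.8
position: [0.5635, 0.277, 0.113]
tool_rot: [[0.167, 0.001, 0.986], [-0.986, 0.0, 0.167], [-0.0, -1.0, 0.001]]
ft_force: [0.8, -0.7, -1.2]
grip_width: 0.0075
```

{"method": "carry_out", "body": {"targets": [[[1, 0, 0, -0.4, 0, 0, 0], [1, 0, 0, -0.8, 0, 0, 0], [1, 0, 0, -0.8, 0, 0, 0]]]}}

```text
time_s: 9.05
position: [0.5636, 0.277, 0.1126]
tool_rot: [[0.167, 0.001, 0.986], [-0.986, 0.001, 0.167], [-0.0, -1.0, 0.001]]
ft_force: [-1.0, 0.8, 1.4]
grip_width: 0.0079
```

{"method": "carry_out", "body": {"targets": [[[1, -0.6, -0.1, 0, 0, 0, 0], [1, -1.2, -0.2, 0, 0, 0, 0], [1, -1.8, -0.3, 0, 0, 0, 0], [1, -1.8, -0.3, 0, 0, 0, 0]]]}}

```text
time_s: 9.38
position: [0.5622, 0.2768, 0.1125]
tool_rot: [[0.167, 0.002, 0.986], [-0.986, 0.001, 0.167], [-0.0, -1.0, 0.003]]
ft_force: [2.4, 0.5, 0.7]
grip_width: 0.0075
```

{"method": "carry_out", "body": {"targets": [[[1, -0.5, -0.1, 0, 0, 0, 0], [1, -1, -0.2, 0, 0, 0, 0], [1, -1, -0.2, 0, 0, 0, 0], [1, -1, -0.2, 0, 0, 0, 0]]]}}

```text
time_s: 9.72
position: [0.5616, 0.2766, 0.1126]
tool_rot: [[0.167, 0.003, 0.986], [-0.986, 0.001, 0.167], [-0.001, -1.0, 0.003]]
ft_force: [6.0, 0.3, 1.4]
grip_width: 0.0072
```

Run:
```python
from h import *
grab("wrist","wrist8")
s=env.observe();print(s["time_s"],s["position"],s["ft_force"],s["wrist_torque"])
crop("wrist8","w8c",180,60,380,240,3)
```

```text
9.7667 [0.56157783 0.27661777 0.11256281] [5.58098516 1.5372201  1.9320172 ] [ 0.196129   -1.08863001  0.18978372]
```

View pics/w8c.png

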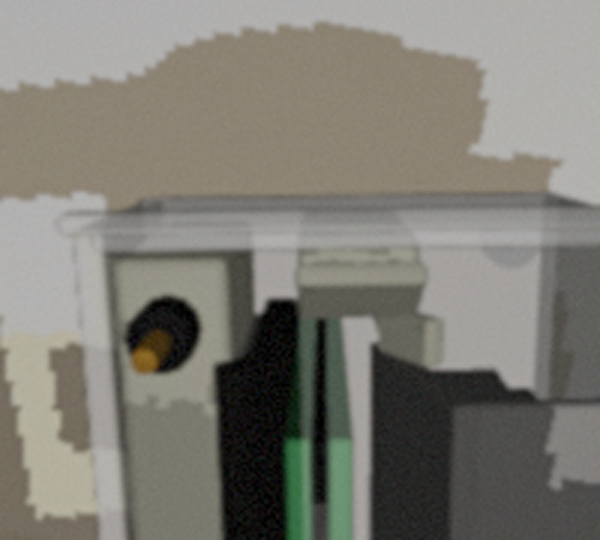

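{"method": "carry_out", "body": {"targets": [[[1, 0.5, 0.1, 0, 0, 0, 0], [1, 0.8, 0.1, 0, 0, 0, 0], [1, 0.8, 0.1, 0, 0, 0, 0]]]}}

```text
time_s: 10.02
position: [0.5619, 0.2767, 0.1125]
tool_rot: [[0.167, 0.002, 0.986], [-0.986, 0.001, 0.167], [-0.001, -1.0, 0.002]]
ft_force: [4.5, 1.1, 2.5]
grip_width: 0.0079
```

{"method": "carry_out", "body": {"targets": [[[1, 0.4, 0.1, 0, 0, 0, 0], [1, 0.7, 0.1, 0, 0, 0, 0], [1, 0.7, 0.1, 0, 0, 0, 0]]]}}

```text
time_s: 10.27
position: [0.5622, 0.2768, 0.1125]
tool_rot: [[0.167, 0.001, 0.986], [-0.986, 0.001, 0.167], [-0.0, -1.0, 0.001]]
ft_force: [2.4, 0.9, 5.3]
grip_width: 0.0076
```

{"method": "carry_out", "body": {"targets": [[[1, 0.2, 0, 0.3, 0, 0, 0], [1, 0.2, 0, 0.4, 0, 0, 0], [1, 0.2, 0, 0.4, 0, 0, 0]]]}}

```text
time_s: 10.52
position: [0.5623, 0.2767, 0.1125]
tool_rot: [[0.167, 0.0, 0.986], [-0.986, 0.0, 0.167], [-0.0, -1.0, 0.0]]
ft_force: [3.2, 0.6, 2.9]
grip_width: 0.0074
```

{"method": "carry_out", "body": {"targets": [[[0.88, 0, 0, 0, 0, 0, 0], [0.85, 0, 0, 0, 0, 0, 0], [0.82, 0, 0, 0, 0, 0, 0], [0.78, 0, 0, 0, 0, 0, 0], [0.7, 0, 0, 0, 0, 0, 0], [0.6, 0, 0, 0, 0, 0, 0], [0.5, 0, 0, 0, 0, 0, 0], [0.5, 0, 0, 0, 0, 0, 0]]]}}

```text
time_s: 11.18
position: [0.5623, 0.2767, 0.1126]
tool_rot: [[0.167, 0.001, 0.986], [-0.986, 0.0, 0.167], [-0.0, -1.0, 0.001]]
ft_force: [-0.5, 0.7, 0.1]
grip_width: 0.0424
```

Run:
```python
from h import *
for n in ["wrist","side","scene"]: grab(n,n+"9")
s=env.observe();print(s["time_s"],s["position"],s["ft_force"],s["grip_width"])
crop("wrist9","w9c",180,60,380,240,3)
crop("scene9","sc9c",170,180,290,310,4.5)
```

```text
11.3333 [0.56237665 0.27670352 0.11263273] [-0.20601866 -0.29565118 -0.74532661] 0.0424205715633019
```

View pics/wrist9.png

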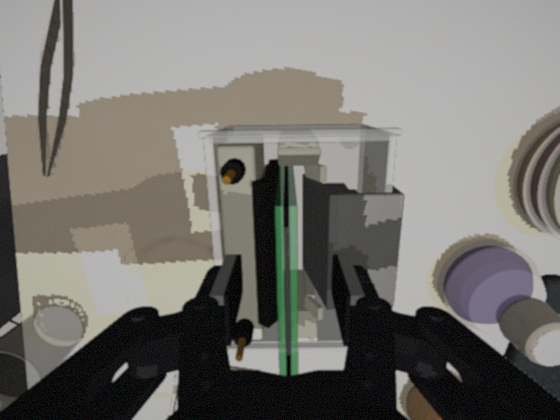

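View pics/sc9c.png

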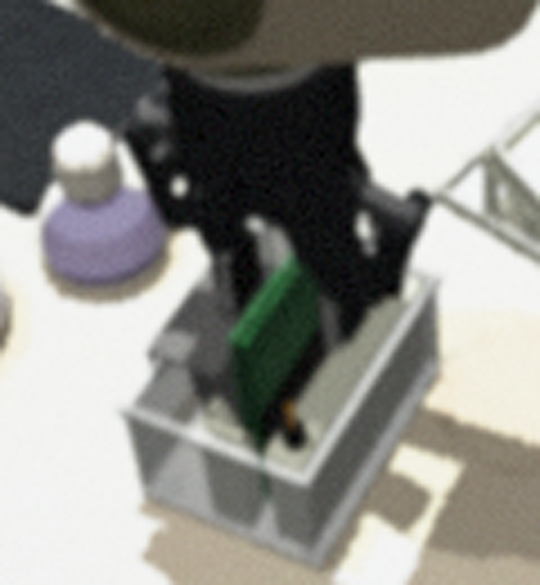

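{"method": "carry_out", "body": {"targets": [[[0.5, 0, 0, 3, 0, 0, 0], [0.4, 0, 0, 10, 0, 0, 0], [0.3, 0, 0, 22, 0, 0, 0], [0.2, 0, 0, 38, 0, 0, 0], [0.1, 0, 0, 58, 0, 0, 0], [0, 0, 0, 80, 0, 0, 0], [0, 0, -6, 102, 0, 0, 0], [0, 0, -16, 120, 0, 0, 0], [0, 0, -26, 132, 0, 0, 0], [0, 0, -34, 140, 0, 0, 0], [0, 0, -38, 145, 0, 0, 0], [0, 0, -40, 147, 0, 0, 0], [0, 0, -40, 147, 0, 0, 0]]]}}

```text
time_s: 12.42
position: [0.5624, 0.2363, 0.2594]
tool_rot: [[0.166, 0.0, 0.986], [-0.986, 0.0, 0.166], [-0.0, -1.0, 0.0]]
ft_force: [-0.0, -0.1, -0.2]
grip_width: 0.0852
```

Run:
```python
from h import *
grab("wrist","wrist10")
s=env.observe();print(s["time_s"],s["position"],rv(-3.8,-30))
crop("wrist10","w10c",200,30,400,230,3)
w1=load("wrist1")
th=np.radians(-3.8);t=np.radians(30)
exr=np.array([np.cos(th),np.sin(th),0]);y=np.array([-exr[1],exr[0],0]);z=-np.sin(t)*exr+np.cos(t)*np.array([0,0,1]);x=np.cos(t)*exr+np.sin(t)*np.array([0,0,1])
f=np.array([.5356,-.0233,.032])
for p in [(8,20,150),(26,20,150),(26,-20,150),(0,30,112),(38.6,30,112),(38.6,-30,112),(14,30,0)]:
    print(p,(proj(w1,f+(x*p[0]+y*p[1]+z*p[2])/1000)-[100,10])*2)
```

```text
12.4667 [0.56225447 0.23660579 0.25893098] [  1.499341   -30.05962131 -13.0970714 ]
(8, 20, 150) [132.10974517 418.53618165]
(26, 20, 150) [171.08842006 431.1490115 ]
(26, -20, 150) [174.32565046 541.00470779]
(0, 30, 112) [196.29106469 362.88204402]
(38.6, 30, 112) [276.59376135 383.08970936]
(38.6, -30, 112) [273.3222641  532.49132261]
(14, 30, 0) [373.99234748 325.29511803]
```

View pics/w10c.png

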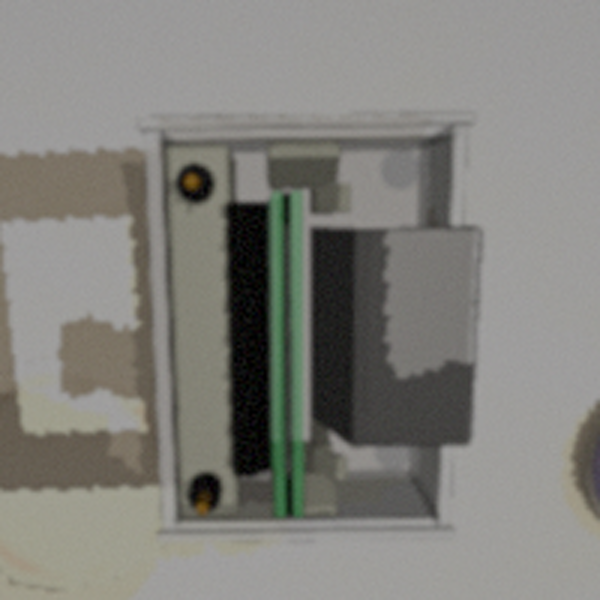

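Run:
```python
from h import *
w=load("wrist10");W=lambda u,v:(u/3+200-.33,v/3+30-.33)
th=np.radians(9.6);ex=np.array([np.cos(th),np.sin(th),0]);ey=np.array([-ex[1],ex[0],0]);G=np.array([.5572,.2753,0])
for n,u,v,z in [("cas -x +y",270,195,.124),("cas -x -y",275,515,.124),("cas +x +y",304,192,.124),("cas +x -y",304,515,.124),("gasket R",270,205,.08),("ramp +y",355,229,.076),("ramp -y",352,442,.076),("post",192,182,.098),("post",206,495,.098),("gasket L",227,203,.08),("gasket L",235,470,.08)]:
    p=onplane(w,*W(u,v),z)-G;print(n,(p@ex*1000).round(1),(p@ey*1000).round(1))
```

```text
cas -x +y 0.4 41.4
cas -x -y 1.9 -40.3
cas +x +y 8.7 42.1
cas +x -y 9.7 -40.3
gasket R 0.8 39.4
ramp +y 25.7 32.7
ramp -y 26.5 -31.1
post -20.3 45.2
post -18.1 -42.0
gasket L -11.6 40.0
gasket L -10.0 -39.0
```

{"method": "carry_out", "body": {"targets": [[[0, -4, -8, 0, 0, 0, 0], [0, -12, -25, -2, 0.2, -3, -1.3], [0, -24, -52, -4, 0.3, -7, -3], [0, -37, -82, -8, 0.5, -11, -4.8], [0, -51, -113, -12, 0.7, -15, -6.5], [0, -65, -144, -17, 0.9, -19, -8.3], [0, -79, -175, -23, 1.1, -23, -10], [0, -92, -204, -29, 1.3, -26.5, -11.5], [0, -104, -230, -34, 1.5, -29, -12.6], [0, -112, -246, -37, 1.5, -30, -13.1], [0, -116, -254, -39, 1.5, -30, -13.1], [0, -116, -254, -39, 1.5, -30, -13.1], [0, -116, -254, -39, 1.5, -30, -13.1]]]}}

```text
time_s: 13.55
position: [0.4461, -0.0175, 0.2204]
tool_rot: [[-0.067, 0.499, 0.864], [-0.998, -0.034, -0.058], [0.0, -0.866, 0.5]]
ft_force: [0.4, -0.5, -0.2]
grip_width: 0.0852
```

Run:
```python
from h import *
for n in ["wrist","side"]: grab(n,n+"11")
s=env.observe();print(s["time_s"],s["position"],rv(-3.8,-30))
th=np.radians(-3.8);t=np.radians(30)
exr=np.array([np.cos(th),np.sin(th),0]);y=np.array([-exr[1],exr[0],0]);z=-np.sin(t)*exr+np.cos(t)*np.array([0,0,1]);x=np.cos(t)*exr+np.sin(t)*np.array([0,0,1])
f=np.array([.5356,-.0233,.032]); w=load("wrist11")
for p in [(8,20,150),(26,20,150),(26,-20,150),(8,-20,150),(0,30,112),(38.6,30,112),(14,30,0)]:
    print(p,proj(w,f+(x*p[0]+y*p[1]+z*p[2])/1000).round(1))
```

```text
13.65 [ 0.44656461 -0.01681849  0.22063483] [ 0.01164992  0.00346206 -0.0512308 ]
(8, 20, 150) [272.5 205. ]
(26, 20, 150) [304.3 204.9]
(26, -20, 150) [303.3 268.2]
(8, -20, 150) [273.5 268.2]
(0, 30, 112) [262.7 173.4]
(38.6, 30, 112) [320.6 173.3]
(14, 30, 0) [284.8 149.4]
```

View pics/wrist11.png

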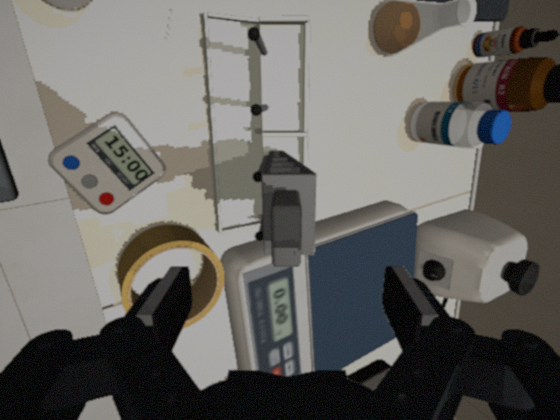

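Run:
```python
from h import *
crop("wrist11","w11c",240,130,340,290,3.7)
```

```text
(no output)
```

View pics/w11c.png

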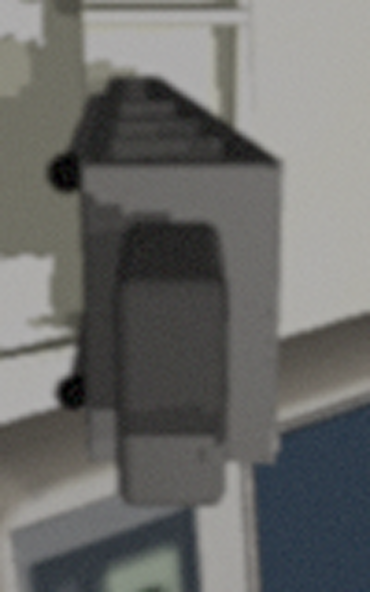

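{"method": "carry_out", "body": {"squeeze": 50, "targets": [[[0, 3, -0.3, -6, 0, 0, 0], [0, 9, -0.8, -16, 0, 0, 0], [0, 16, -1.3, -28, 0, 0, 0], [0, 23, -1.9, -41, 0, 0, 0], [0, 29, -2.4, -52, 0, 0, 0], [0, 33, -2.8, -58.5, 0, 0, 0], [0, 34.3, -2.9, -60.8, 0, 0, 0], [0, 34.3, -2.9, -60.8, 0, 0, 0]]]}}

```text
time_s: 14.32
position: [0.4809, -0.0198, 0.1592]
tool_rot: [[-0.065, 0.498, 0.865], [-0.998, -0.032, -0.057], [-0.0, -0.866, 0.499]]
ft_force: [1.1, 0.1, -0.1]
grip_width: 0.0854
```

Run:
```python
from h import *
for n in ["wrist","side"]: grab(n,n+"12")
s=env.observe();print(s["time_s"],s["position"],s["ft_force"])
crop("side12","sd12c",240,100,400,220,5)
```

```text
14.4167 [ 0.48074022 -0.01998743  0.16013262] [ 0.53223238  0.28577976 -0.1897451 ]
```

View pics/wrist12.png

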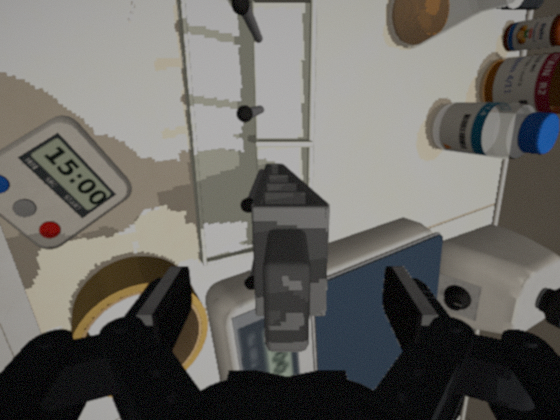

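View pics/sd12c.png

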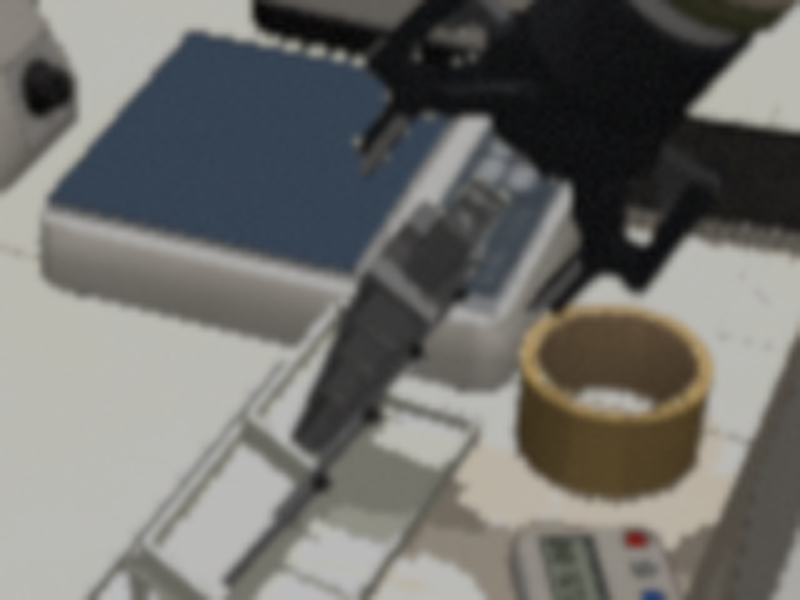

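{"method": "carry_out", "body": {"squeeze": 50, "targets": [[[0.5, 0, 0, 0, 0, 0, 0], [0.8, 0, 0, 0, 0, 0, 0], [1, 0, 0, 0, 0, 0, 0], [1, 0, 0, 0, 0, 0, 0], [1, 0, 0, 0, 0, 0, 0], [1, 0, 0, 0, 0, 0, 0], [1, 0, 0, 0, 0, 0, 0]]]}}

```text
time_s: 15.0
position: [0.4806, -0.0202, 0.16]
tool_rot: [[-0.066, 0.499, 0.864], [-0.998, -0.033, -0.057], [0.0, -0.866, 0.5]]
ft_force: [-3.4, -0.3, 4.0]
grip_width: 0.0173
```

Run:
```python
from h import *
for n in ["wrist"]: grab(n,n+"13")
s=env.observe();print(s["time_s"],s["position"],s["ft_force"],s["grip_width"])
```

```text
15.05 [ 0.48059109 -0.02018934  0.16002801] [-4.01843472  0.59618642  5.19013783] 0.017271679165592517
```

View pics/wrist13.png

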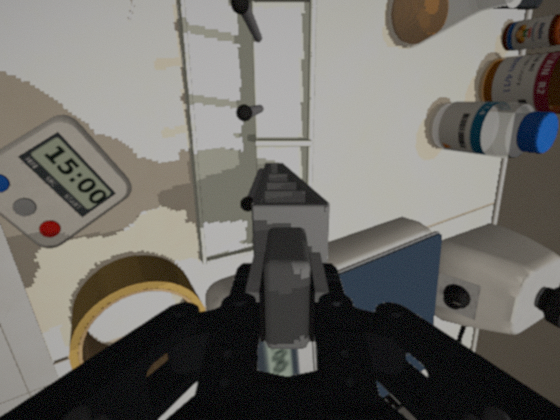

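{"method": "carry_out", "body": {"targets": [[[1, -1, 0, 2, 0, 0, 0], [1, -3, 0.2, 6, 0, 0, 0], [1, -8, 0.5, 14, 0, 0, 0], [1, -15, 1, 26, 0, 0, 0], [1, -22, 1.5, 38, 0, 0, 0], [1, -29, 2, 50, 0, 0, 0], [1, -35, 2.3, 61, 0, 0, 0], [1, -40, 3, 76, 0, 0, 0], [1, -42, 3, 94, 0, 0, 0], [1, -42, 3, 112, 0, 0, 0], [1, -42, 3, 124, 0, 0, 0], [1, -42, 3, 130, 0, 0, 0], [1, -42, 3, 130, 0, 0, 0], [1, -42, 3, 130, 0, 0, 0]]]}}

```text
time_s: 16.22
position: [0.4382, -0.0171, 0.2894]
tool_rot: [[-0.066, 0.498, 0.864], [-0.998, -0.033, -0.057], [0.0, -0.866, 0.5]]
ft_force: [-0.3, -0.1, -1.5]
grip_width: 0.0174
```

Run:
```python
from h import *
for n in ["wrist","side"]: grab(n,n+"14")
s=env.observe();print(s["time_s"],s["position"],s["ft_force"],s["grip_width"],rv(9.6))
```

```text
16.3167 [ 0.43821714 -0.01705131  0.28883767] [ 0.39537239 -0.67230005 -1.48526604] 0.017610059196777942 [-1.54400778 29.92825427 13.09344427]
```

View pics/side14.png

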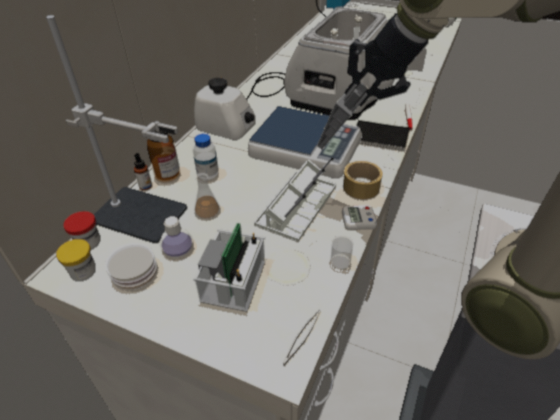

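{"method": "carry_out", "body": {"targets": [[[1, 4, 8, 2, 0, 1, 0.5], [1, 11, 24, 5, -0.1, 3, 1.5], [1, 22, 46, 8, -0.3, 6, 3], [1, 35, 72, 10, -0.4, 9.5, 4.5], [1, 48, 98, 10, -0.6, 13, 6], [1, 61, 124, 10, -0.8, 16.5, 7.6], [1, 74, 150, 10, -1, 20, 9.2], [1, 87, 177, 10, -1.1, 23, 10.6], [1, 100, 204, 10, -1.3, 26, 12], [1, 113, 230, 10, -1.4, 28, 13], [1, 125, 255, 10, -1.5, 29.5, 13.5], [1, 135, 275, 10, -1.5, 30, 13.8], [1, 142, 289, 9, -1.5, 30, 13.8], [1, 145.5, 297, 8, -1.5, 30, 13.8], [1, 146, 297.5, 8, -1.5, 30, 13.8], [1, 146, 297.5, 8, -1.5, 30, 13.8], [1, 146, 297.5, 8, -1.5, 30, 13.8]]]}}

```text
time_s: 17.73
position: [0.5845, 0.2795, 0.2978]
tool_rot: [[0.178, -0.0, 0.984], [-0.984, 0.003, 0.178], [-0.003, -1.0, 0.0]]
ft_force: [-0.9, 0.3, -1.1]
grip_width: 0.0173
```

Run:
```python
from h import *
for n in ["wrist","side","scene"]: grab(n,n+"15")
s=env.observe();print(s["time_s"],s["position"],s["ft_force"],s["grip_width"],rv(10.3))
crop("wrist15","w15c",200,90,400,270,3.3)
crop("scene15","sc15c",170,150,290,310,3.7)
```

```text
17.8833 [0.58449908 0.27952793 0.29832522] [ 0.13617863 -0.06739908 -1.39253196] 0.017954338358082023 [-0.20752438  0.04155494  0.06670826]
```

View pics/w15c.png

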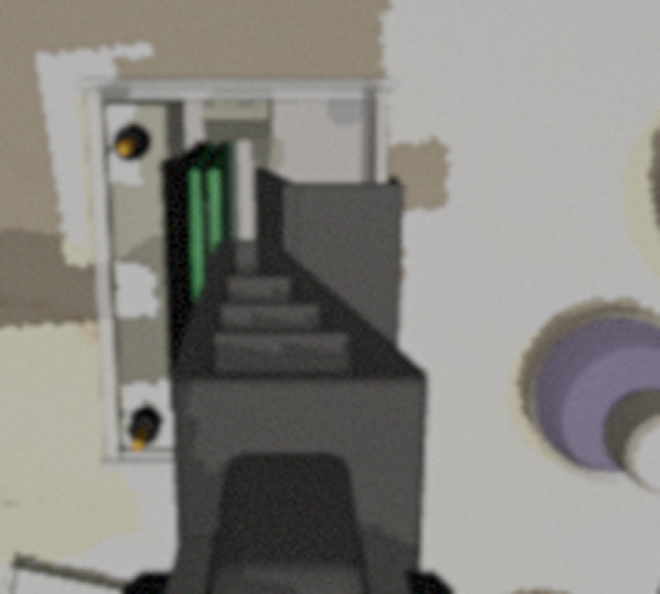

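View pics/sc15c.png

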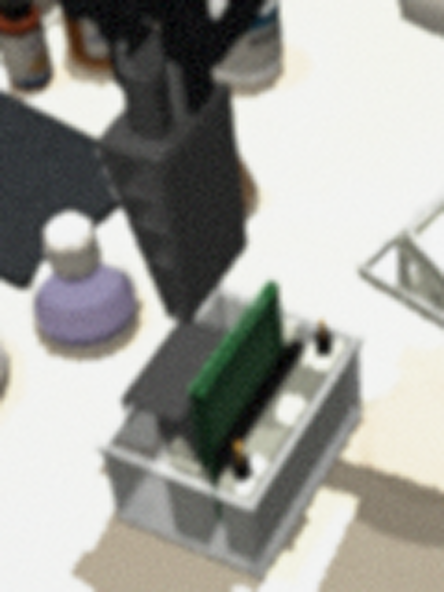

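```bash
cat > v.py <<'E'
from h import *
import sys
th=np.radians(10.3);ex=np.array([np.cos(th),np.sin(th),0]);ey=np.array([-ex[1],ex[0],0]);G=np.array([.5572,.2753,0])
E
python3 - <<'E'
from v import *
w=load("wrist15");W=lambda u,v:(u/3.3+200-.35,v/3.3+90-.35)
R=np.array(env.observe()["tool_rot"]);T=np.array(env.observe()["position"]);X=R[:,2];Y=-R[:,0];Z=-R[:,1]
for p in [(0,30,0),(14,30,0),(0,30,112),(38.6,30,112),(0,-30,0)]:
    q=T+(X*(p[0]-17)+Y*p[1]+Z*(p[2]-138.4))/1000
    print(p,((proj(w,q)-[200,90])*3.3).round(1),((q-G)@ex*1000).round(1))
for n,u,v,z in [("glass +x +y",222,168,.124),("glass -x +y",189,168,.124),("ramp +y",284,183,.076),("gask",163,160,.08)]:
    q=onplane(w,*W(u,v),z);print(n,((q-G)@ex*1000).round(1),((q-G)@ey*1000).round(1))
crop("wrist15","w15d",240,120,310,200,8)
E
```

```text
(0, 30, 0) [217.6 239.6] 10.8
(14, 30, 0) [276.3 239.6] 24.8
(0, 30, 112) [168.8 383. ] 10.7
(38.6, 30, 112) [443.4 382.9] 49.3
(0, -30, 0) [222.3 472.9] 10.8
glass +x +y 9.8 42.9
glass -x +y 1.0 42.9
ramp +y 26.2 32.9
gask -10.8 40.5
```

View pics/w15d.png

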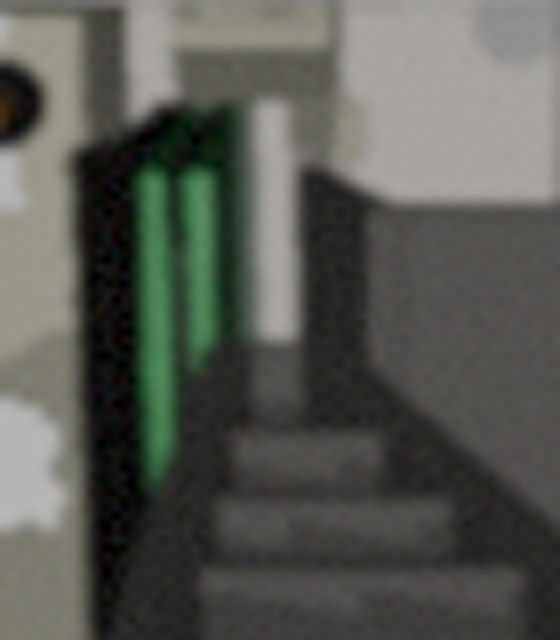

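{"method": "carry_out", "body": {"targets": [[[1, -0.5, 0.2, -2, -0.1, 0, 0], [1, -1.2, 0.5, -7, -0.2, 0, 0], [1, -2, 0.9, -13, -0.2, 0, 0], [1, -2, 0.9, -19, -0.2, 0, 0], [1, -2, 0.9, -24, -0.2, 0, 0], [1, -2, 0.9, -27, -0.2, 0, 0], [1, -2, 0.9, -28, -0.2, 0, 0], [1, -2, 0.9, -28, -0.2, 0, 0]]]}}

```text
time_s: 18.55
position: [0.5827, 0.2812, 0.2694]
tool_rot: [[0.179, -0.0, 0.984], [-0.984, -0.0, 0.179], [0.0, -1.0, -0.0]]
ft_force: [-0.9, 0.2, -1.3]
grip_width: 0.0176
```

Run:
```python
from v import *
w=grab("wrist","wrist16")
s=env.observe();R=np.array(s["tool_rot"]);T=np.array(s["position"]);X=R[:,2];Y=-R[:,0];Z=-R[:,1]
print(s["time_s"],T,s["ft_force"],rv(10.3))
for p in [(0,30,0),(14,30,0),(0,30,112),(38.6,30,112)]:
    q=T+(X*(p[0]-17)+Y*p[1]+Z*(p[2]-138.4))/1000
    print(p,((proj(w,q)-[230,80])*5).round(1),((q-G)@ex*1000).round(1))
crop("wrist16","w16d",230,80,340,200,5)
```

```text
18.6 [0.58276805 0.2811923  0.26984553] [ 0.72777932  0.11229321 -1.14149289] [-0.0044602  0.0196926  0.0172786]
(0, 30, 0) [179.8 413.3] 9.3
(14, 30, 0) [268.7 413.3] 23.3
(0, 30, 112) [106.2 630.3] 9.2
(38.6, 30, 112) [522. 630.] 47.8
```

View pics/w16d.png

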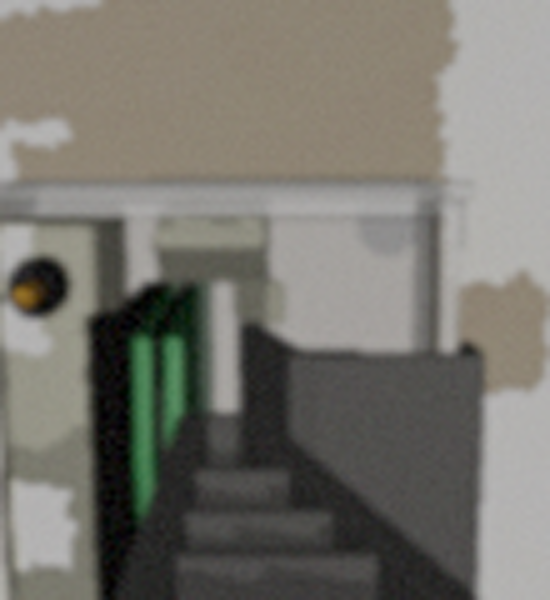

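{"method": "carry_out", "body": {"targets": [[[1, 0, 0, -2, 0, 0, 0], [1, 0, 0, -5, 0, 0, 0], [1, 0, 0, -8, 0, 0, 0], [1, 0, 0, -11, 0, 0, 0], [1, 0, 0, -14, 0, 0, 0], [1, 0, 0, -16, 0, 0, 0], [1, 0, 0, -16, 0, 0, 0]]]}}

```text
time_s: 19.18
position: [0.5825, 0.2811, 0.2528]
tool_rot: [[0.178, -0.001, 0.984], [-0.984, -0.0, 0.178], [0.0, -1.0, -0.001]]
ft_force: [0.7, -0.3, -1.7]
grip_width: 0.0173
```

Run:
```python
from v import *
w=grab("wrist","wrist17");grab("scene","scene17")
s=env.observe();print(s["time_s"],s["position"],s["ft_force"])
crop("wrist17","w17d",230,80,340,200,5)
crop("scene17","sc17",170,150,290,310,3.7)
```

```text
19.2833 [0.58262799 0.28115603 0.2534062 ] [ 0.28604646  1.23021463 -0.46029527]
```

View pics/w17d.png

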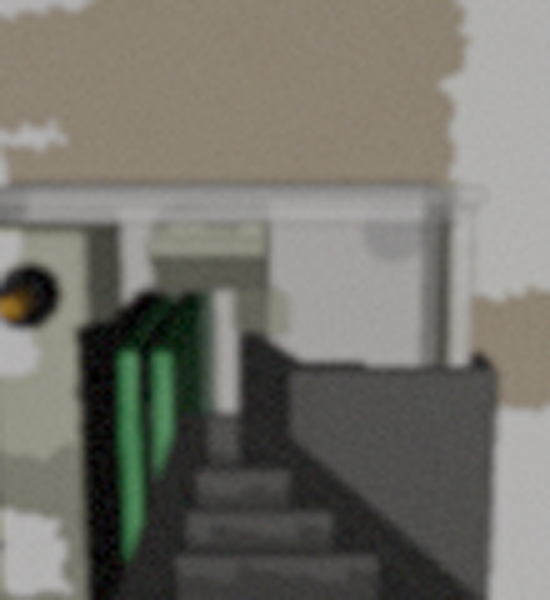

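View pics/sc17.png

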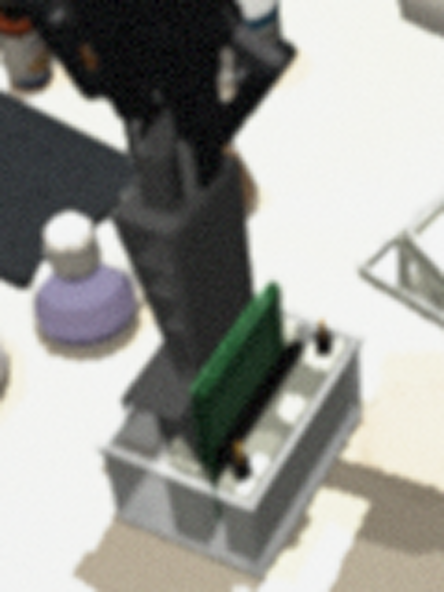

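{"method": "carry_out", "body": {"targets": [[[1, 0, 0, -3, 0, 0, 0], [1, 0, 0, -7, 0, 0, 0], [1, 0, 0, -12, 0, 0, 0], [1, 0, 0, -17, 0, 0, 0], [1, 0, 0, -22, 0, 0, 0], [1, 0, 0, -27, 0, 0, 0], [1, 0, 0, -31, 0, 0, 0], [1, 0, 0, -33, 0, 0, 0], [1, 0, 0, -33, 0, 0, 0]]]}}

```text
time_s: 20.03
position: [0.5827, 0.2812, 0.2203]
tool_rot: [[0.178, -0.0, 0.984], [-0.984, -0.0, 0.178], [0.0, -1.0, -0.0]]
ft_force: [1.5, 0.3, -1.6]
grip_width: 0.0171
```

Run:
```python
from v import *
w=grab("wrist","wrist18");grab("side","side18")
s=env.observe();print(s["time_s"],s["position"],s["ft_force"])
crop("wrist18","w18d",220,80,340,210,4.5)
crop("side18","sd18",170,150,290,310,3.7)
```

```text
20.1333 [0.58269619 0.28121154 0.22090407] [ 0.37464021  0.3872856  -1.43110796]
```

View pics/w18d.png

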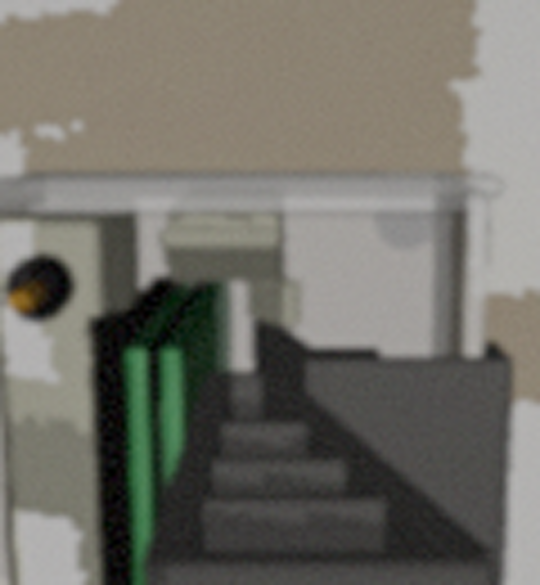

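View pics/sd18.png

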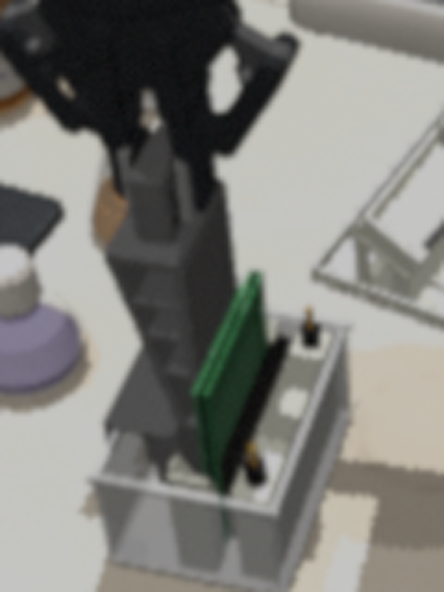

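{"method": "carry_out", "body": {"targets": [[[1, 0, 0, -2, 0, 0, 0], [1, 0, 0, -4, 0, 0, 0], [1, 0, 0, -6, 0, 0, 0], [1, 0, 0, -8, 0, 0, 0], [1, 0, 0, -10, 0, 0, 0], [1, 0, 0, -10, 0, 0, 0]]]}}

```text
time_s: 20.63
position: [0.5827, 0.2812, 0.2104]
tool_rot: [[0.179, -0.0, 0.984], [-0.984, -0.0, 0.179], [0.0, -1.0, -0.0]]
ft_force: [0.8, 0.7, -1.3]
grip_width: 0.0174
```

{"method": "carry_out", "body": {"targets": [[[1, 0, 0, -1.5, 0, 0, 0], [1, 0, 0, -3, 0, 0, 0], [1, 0, 0, -4.5, 0, 0, 0], [1, 0, 0, -6, 0, 0, 0], [1, 0, 0, -6, 0, 0, 0]]]}}

```text
time_s: 21.05
position: [0.5827, 0.2812, 0.2045]
tool_rot: [[0.178, 0.0, 0.984], [-0.984, 0.0, 0.178], [-0.0, -1.0, 0.0]]
ft_force: [0.6, -0.4, -1.0]
grip_width: 0.0174
```

{"method": "carry_out", "body": {"targets": [[[1, 0, 0, -1, 0, 0, 0], [1, 0, 0, -2, 0, 0, 0], [1, 0, 0, -3, 0, 0, 0], [1, 0, 0, -4, 0, 0, 0], [1, 0, 0, -4, 0, 0, 0]]]}}

```text
time_s: 21.47
position: [0.5827, 0.2812, 0.2006]
tool_rot: [[0.178, 0.0, 0.984], [-0.984, 0.0, 0.178], [0.0, -1.0, 0.0]]
ft_force: [1.9, 1.7, -2.5]
grip_width: 0.0171
```

{"method": "carry_out", "body": {"targets": [[[1, 0, 0, -1, 0, 0, 0], [1, 0, 0, -2, 0, 0, 0], [1, 0, 0, -3, 0, 0, 0], [1, 0, 0, -3, 0, 0, 0]]]}}

```text
time_s: 21.8
position: [0.5825, 0.2812, 0.1977]
tool_rot: [[0.179, -0.0, 0.984], [-0.984, -0.0, 0.179], [-0.0, -1.0, -0.0]]
ft_force: [1.2, 0.8, -0.5]
grip_width: 0.0166
```

Run:
```python
from v import *
w=grab("wrist","wrist19")
s=env.observe();print(s["time_s"],s["position"],s["ft_force"])
crop("wrist19","w19d",220,80,340,210,4.5)
```

```text
21.85 [0.58253004 0.28119813 0.19773399] [ 0.32853021  0.00156686 -0.47982462]
```

View pics/w19d.png

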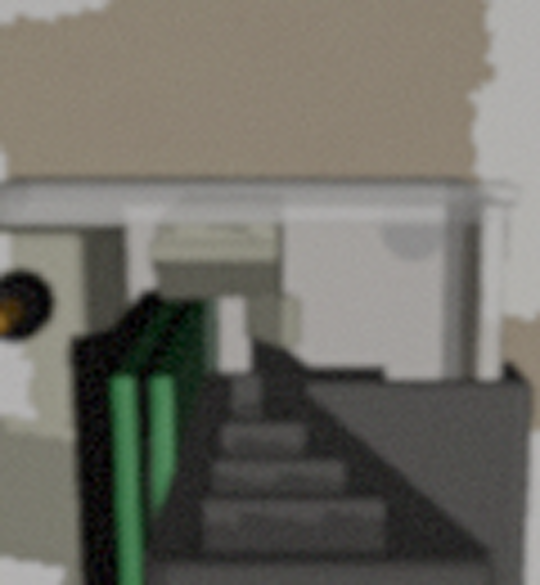

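{"method": "carry_out", "body": {"targets": [[[1, 0, 0, -1, 0, 0, 0], [1, 0, 0, -2, 0, 0, 0], [1, 0, 0, -3, 0, 0, 0], [1, 0, 0, -3, 0, 0, 0]]]}}

```text
time_s: 22.18
position: [0.5823, 0.2812, 0.1951]
tool_rot: [[0.179, -0.0, 0.984], [-0.984, -0.0, 0.179], [-0.0, -1.0, -0.0]]
ft_force: [-1.6, -0.7, 3.7]
grip_width: 0.0173
```

{"method": "carry_out", "body": {"targets": [[[1, -0.2, 0, -1, 0, 0, 0], [1, -0.5, -0.1, -2, 0, 0, 0], [1, -0.7, -0.1, -3, 0, 0, 0], [1, -0.7, -0.1, -3, 0, 0, 0]]]}}

```text
time_s: 22.52
position: [0.5817, 0.2811, 0.1928]
tool_rot: [[0.179, 0.001, 0.984], [-0.984, 0.0, 0.179], [-0.0, -1.0, 0.001]]
ft_force: [-2.8, -0.2, 8.7]
grip_width: 0.0177
```

{"method": "carry_out", "body": {"targets": [[[0.8, 0, 0, 0, 0, 0, 0], [0.75, 0, 0, 0, 0, 0, 0], [0.7, 0, 0, 0, 0, 0, 0], [0.6, 0, 0, 0, 0, 0, 0], [0.5, 0, 0, 0, 0, 0, 0], [0.5, 0, 0, 0, 0, 0, 0], [0.5, 0, 0, 0, 0, 0, 0]]]}}

```text
time_s: 23.1
position: [0.582, 0.2811, 0.1917]
tool_rot: [[0.179, 0.0, 0.984], [-0.984, -0.0, 0.179], [0.0, -1.0, 0.0]]
ft_force: [0.3, -0.1, 0.1]
grip_width: 0.0426
```

Run:
```python
from v import *
w=grab("wrist","wrist20");grab("scene","scene20")
s=env.observe();print(s["time_s"],s["position"],s["ft_force"],s["grip_width"])
crop("scene20","sc20",170,150,290,310,3.7)
```

```text
23.2 [0.58200624 0.2810983  0.19172976] [-0.31281325  0.25661279  0.1651283 ] 0.04267527049320531
```

View pics/wrist20.png

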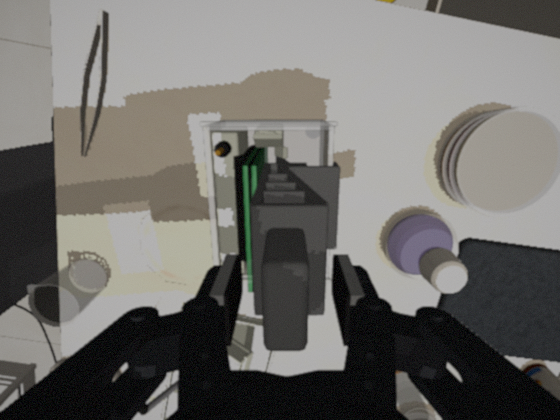

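View pics/sc20.png

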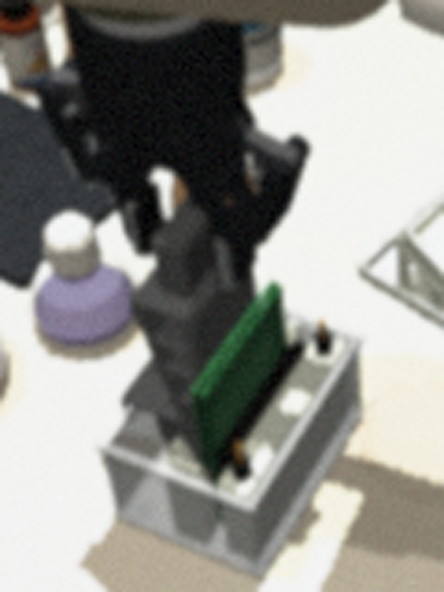

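{"method": "carry_out", "body": {"targets": [[[0.5, 0, 0, 3, 0, 0, 0], [0.5, 0, 0, 10, 0, 0, 0], [0.5, 0, 0, 20, 0, 0, 0], [0.5, 0, 0, 32, 0, 0, 0], [0.5, 0, 0, 44, 0, 0, 0], [0.5, 0, 0, 53, 0, 0, 0], [0.8, 0, 0, 58, 0, 0, 0], [1, 0, 0, 60, 0, 0, 0], [1, 0, 0, 60, 0, 0, 0], [1, 0, 0, 60, 0, 0, 0], [1, 0, 0, 60, 0, 0, 0]]]}}

```text
time_s: 24.12
position: [0.5818, 0.281, 0.2511]
tool_rot: [[0.179, -0.001, 0.984], [-0.984, -0.0, 0.179], [0.0, -1.0, -0.001]]
ft_force: [0.2, -0.5, 0.1]
grip_width: -0.0
```

Run:
```python
from v import *
w=grab("wrist","wrist21");grab("side","side21")
s=env.observe();print(s["time_s"],s["position"],s["ft_force"],s["grip_width"])
crop("side21","sd21",170,130,290,290,3.7)
```

```text
24.2167 [0.58185205 0.28108859 0.25124844] [-0.5400439  -0.32929063  0.55946536] 0.00018709834035520717
```

View pics/wrist21.png

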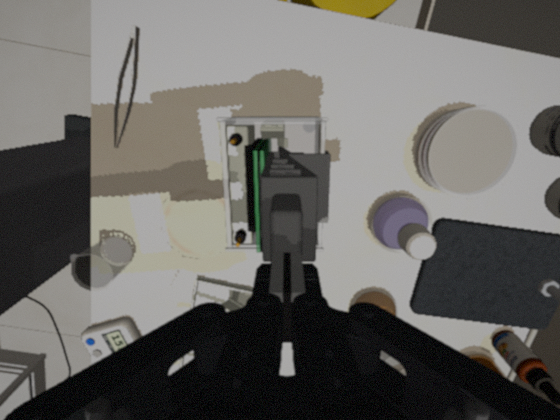

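View pics/sd21.png

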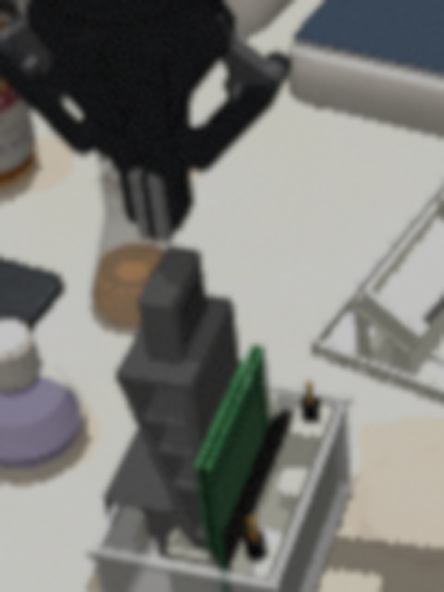

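{"method": "carry_out", "body": {"targets": [[[1, 0, 0, -4, 0, 0, 0], [1, 0, 0, -9, 0, 0, 0], [1, 0, 0, -14, 0, 0, 0], [1, 0, 0, -18, 0, 0, 0], [1, 0, 0, -20, 0, 0, 0], [1, 0, 0, -21, 0, 0, 0], [1, 0, 0, -22, 0, 0, 0], [1, 0, 0, -22, 0, 0, 0]]]}}

```text
time_s: 24.88
position: [0.582, 0.2811, 0.2298]
tool_rot: [[0.179, 0.0, 0.984], [-0.984, 0.0, 0.179], [-0.0, -1.0, 0.0]]
ft_force: [-0.3, 0.3, -0.3]
grip_width: -0.0001
```

{"method": "carry_out", "body": {"targets": [[[1, 0, 0, -1, 0, 0, 0], [1, 0, 0, -2, 0, 0, 0], [1, 0, 0, -3, 0, 0, 0], [1, 0, 0, -4, 0, 0, 0], [1, 0, 0, -4, 0, 0, 0]]]}}

```text
time_s: 25.3
position: [0.5822, 0.2812, 0.2268]
tool_rot: [[0.179, 0.002, 0.984], [-0.984, 0.001, 0.179], [-0.0, -1.0, 0.002]]
ft_force: [-0.5, -1.0, 5.2]
grip_width: 0.0003
```

{"method": "carry_out", "body": {"targets": [[[1, 0, 0, -0.7, 0, 0, 0], [1, 0, 0, -1.4, 0, 0, 0], [1, 0, 0, -2, 0, 0, 0], [1, 0, 0, -2, 0, 0, 0]]]}}

```text
time_s: 25.63
position: [0.5824, 0.2813, 0.2259]
tool_rot: [[0.179, 0.004, 0.984], [-0.984, 0.001, 0.179], [-0.0, -1.0, 0.004]]
ft_force: [-1.0, -0.1, 9.5]
grip_width: -0.0001
```

{"method": "carry_out", "body": {"targets": [[[1, 0, 0, -0.7, 0, 0, 0], [1, 0, 0, -1.4, 0, 0, 0], [1, 0, 0, -2, 0, 0, 0], [1, 0, 0, -2, 0, 0, 0], [1, 0, 0, -2, 0, 0, 0]]]}}

```text
time_s: 26.05
position: [0.5825, 0.2813, 0.2244]
tool_rot: [[0.179, 0.005, 0.984], [-0.984, 0.001, 0.179], [-0.0, -1.0, 0.005]]
ft_force: [-3.4, -0.4, 12.6]
grip_width: 0.0
```

{"method": "carry_out", "body": {"targets": [[[1, 0, 0, -0.7, 0, 0, 0], [1, 0, 0, -1.4, 0, 0, 0], [1, 0, 0, -2, 0, 0, 0], [1, 0, 0, -2, 0, 0, 0], [1, 0, 0, -2, 0, 0, 0]]]}}

```text
time_s: 26.47
position: [0.5825, 0.2814, 0.2231]
tool_rot: [[0.179, 0.005, 0.984], [-0.984, 0.002, 0.179], [-0.001, -1.0, 0.006]]
ft_force: [-3.0, -0.7, 15.0]
grip_width: -0.0
```

{"method": "carry_out", "body": {"targets": [[[1, 0, 0, -0.7, 0, 0, 0], [1, 0, 0, -1.4, 0, 0, 0], [1, 0, 0, -2, 0, 0, 0], [1, 0, 0, -2, 0, 0, 0], [1, 0, 0, -2, 0, 0, 0]]]}}

```text
time_s: 26.88
position: [0.5826, 0.2814, 0.2217]
tool_rot: [[0.179, 0.006, 0.984], [-0.984, 0.002, 0.179], [-0.001, -1.0, 0.006]]
ft_force: [-4.1, -0.8, 18.8]
grip_width: -0.0
```

Run:
```python
from v import *
grab("wrist","wrist22");grab("side","side22")
s=env.observe();print(s["time_s"],s["position"],s["ft_force"],s["grip_width"])
crop("side22","sd22",170,130,290,290,3.7)
```

```text
26.9833 [0.58259415 0.28141874 0.22165613] [-4.5233547  -0.43066032 19.01656075] -0.0003273631910352617
```

View pics/sd22.png

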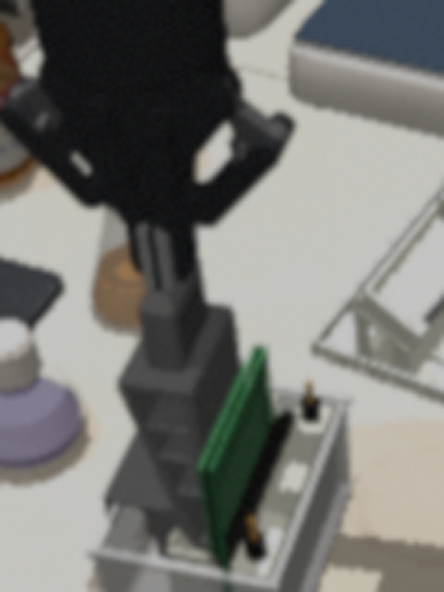

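View pics/wrist22.png

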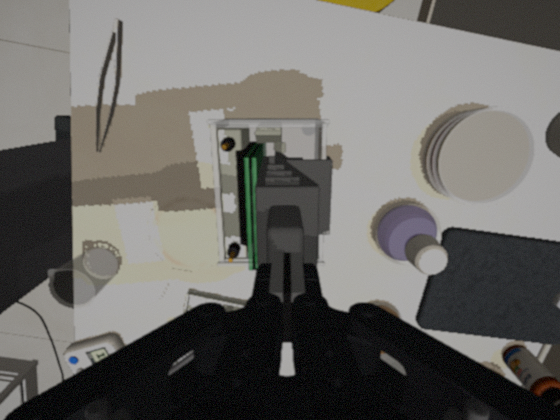

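{"method": "carry_out", "body": {"targets": [[[1, 0, 0, -0.4, 0, 0, 0], [1, 0, 0, -0.8, 0, 0, 0], [1, 0, 0, -0.8, 0, 0, 0], [1, 0, 0, -0.8, 0, 0, 0], [1, 0, 0, -0.8, 0, 0, 0], [1, 0, 0, -0.8, 0, 0, 0]]]}}

```text
time_s: 27.48
position: [0.5826, 0.2815, 0.2212]
tool_rot: [[0.179, 0.007, 0.984], [-0.984, 0.002, 0.179], [-0.001, -1.0, 0.007]]
ft_force: [-3.6, -1.6, 19.7]
grip_width: -0.0002
```

{"method": "carry_out", "body": {"targets": [[[1, 0, 0, 1, 0, 0, 0], [1, 0, 0, 3, 0, 0, 0], [1, 0, 0, 6, 0, 0, 0], [1, 0, 0, 10, 0, 0, 0], [1, 0, 0, 16, 0, 0, 0], [1, 0, 0, 26, 0, 0, 0], [1, 0, 0, 38, 0, 0, 0], [1, 0, -6, 52, 0, 0, 0], [0.8, 0, -16, 64, 0, 0, 0], [0.5, 0, -28, 74, 0, 0, 0], [0.3, 0, -38, 78, 0, 0, 0], [0.2, 0, -45, 80, 0, 0, 0], [0, 0, -48, 80, 0, 0, 0], [0, 0, -48, 80, 0, 0, 0]]]}}

```text
time_s: 28.65
position: [0.582, 0.2321, 0.2965]
tool_rot: [[0.177, -0.001, 0.984], [-0.984, -0.0, 0.177], [0.0, -1.0, -0.001]]
ft_force: [0.6, 0.1, -0.0]
grip_width: 0.0723
```

Run:
```python
from v import *
for n in ["wrist","side","scene"]: grab(n,n+"23")
s=env.observe();print(s["time_s"],s["position"],s["ft_force"],s["grip_width"])
crop("side23","sd23",170,170,290,310,4)
crop("wrist23","w23",190,80,390,280,3)
```

```text
28.8 [0.58183446 0.23330374 0.29639633] [-0.38123335  0.14544153  0.14799005] 0.08534371206349764
```

View pics/w23.png

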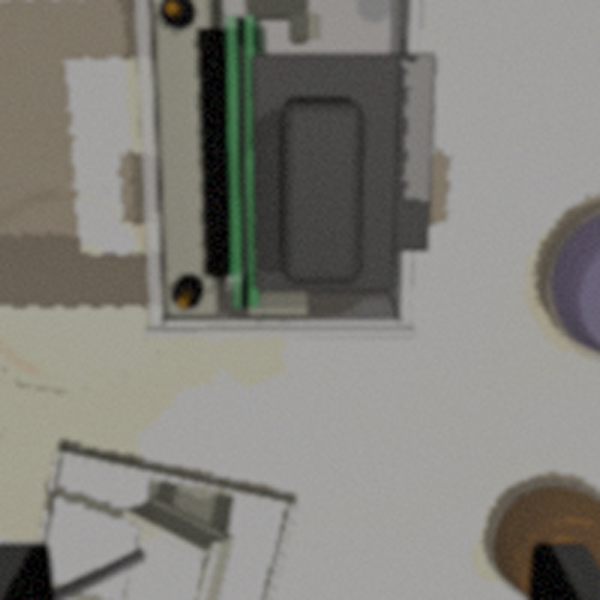

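View pics/sd23.png

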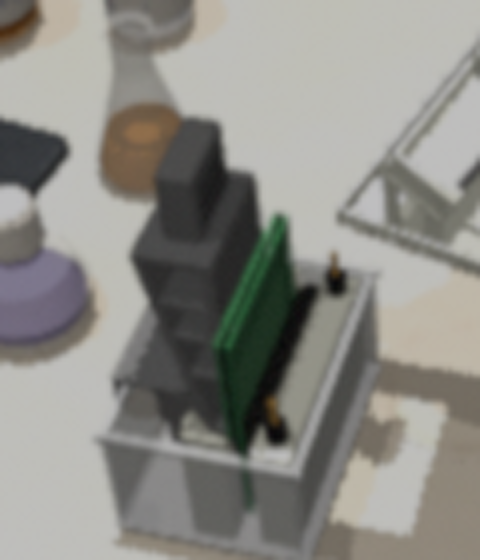

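View pics/scene23.png

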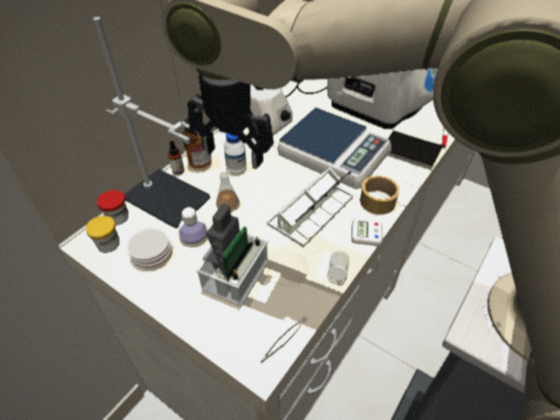

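Run:
```python
from h import *
th=np.radians(9.6);ex=np.array([np.cos(th),np.sin(th),0]);ey=np.array([-ex[1],ex[0],0]);G=np.array([.5572,.2753,0])
w=load("wrist23");W=lambda u,v:(u/3+190-.33,v/3+80-.33)
for n,u,v,z in [("cas -x +y",227,18,.124),("cas -x -y",234,305,.124),("cas +x +y",252,18,.124),("cas +x -y",259,305,.124),("gasketL +y",199,30,.08),("gasketL -y",206,273,.08),("post",177,10,.098),("post",187,290,.098),("ramp rear",434,55,.076),("ramp rear",428,248,.076),("handle",283,100,.1995),("handle",360,100,.1995),("handle",283,282,.1995),("handle",360,282,.1995)]:
    p=onplane(w,*W(u,v),z)-G;print(n,(p@ex*1000).round(1),(p@ey*1000).round(1))
crop("wrist23","w23b",240,80,300,190,5.4)
```

```text
cas -x +y -2.1 41.5
cas -x -y -0.8 -40.3
cas +x +y 4.8 41.6
cas +x -y 6.8 -40.2
gasketL +y -13.9 39.5
gasketL -y -12.9 -39.6
post -18.8 44.6
post -17.7 -41.6
ramp rear 62.4 32.7
ramp rear 63.7 -30.9
handle 14.3 22.4
handle 30.5 22.5
handle 14.6 -16.7
handle 31.7 -16.6
```

View pics/w23b.png

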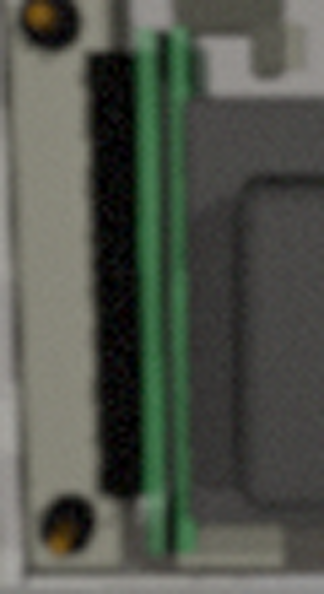

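Run:
```python
from h import *
s=env.observe();print(s["time_s"],s["ft_force"])
print(env.close_job())
```

```text
28.8 [-0.38123335  0.14544153  0.14799005]
the job is handed in; nothing more can be done
None
```

I stood the cassette on the tank floor against the gasket and drove the wedge in beside it with a steady push of about 19–20 N. I then let go of everything and handed the job in at 28.8 s.

**Last checks:**
- **Arm:** it is clear of everything, with the gripper open and only noise on the wrist force.
- **Cassette:** it is upright and parallel to the gasket. It has moved about 2.6 mm towards the core since I set it down, which suggests a clamp of roughly 20 N. That is above the 10 N for tight and well below 45 N.
- **Wedge:** it stayed in after release with its flat face on the glass and its toe at about tank z 50 mm, near the top of the expected range. This agrees with the ramp, which I measured nearer the glass than average.
- **Beaker, timer and forceps:** I never touched them, and the last pictures show them where they started.

**What disagreed or is uncertain:**
- **Tank rim:** the rim I measured came out about 4 mm smaller than the stated 98 x 129 mm. I aligned to the gasket and ramp instead.
- **Clamp force:** it is worked out from images good to about 1–2 mm, not measured directly.

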